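Stop the copy lens down and cap it

ROBOT

A 6-joint arm with a two-finger parallel gripper is mounted at the origin on the work surface. World frame = base frame: x ahead of the robot, y to its left, z up, the work surface at z = 0. Lengths are in mm, angles in degrees, forces in N, time in s.
With the tool pointing down it reaches from about 350 to 850 mm from the base axis. Payload 8.1 kg.
Tool frame: the origin (TCP) lies on the centre line of the jaws, within the pads' length; the fingertips stand 11 mm ahead of it and the grasp point (between the pads) lies 8 mm behind it; z points along the fingers, y is the direction in which the jaws open and shut (so a half turn about z gives the same grasp; the last joint's range is limited). The gripper opens to 85 mm and grips with 20 to 120 N. Pads are 22 mm wide; open, the fingers measure 114 mm over their backs; the gripper's body (76 mm by 85 mm) begins 54 mm behind the grasp point. The pads swing forward as they close: fully open they stand 13 mm farther back than shut.
Start: joints at [71.941, 7.471, 85.268, -0, 87.261, -4.893], TCP at [136.647, 584.237, 242.292] pointing down, gripper open.
Joint ranges: [-169.43, 169.43], [-51.17, 129.36], [1.28, 143.12], [-76.62, 256.62], [0, 156.53], [-152.29, 152.29]. Speed limits (degrees/s): [136.94, 136.94, 159.86, 180, 180, 180].

INTERFACE

Orientations are given as [roll, pitch, yaw] about the fixed x, y, z axes, in that order (R = Rz(yaw) Ry(pitch) Rx(roll)).
In Python, from bench import telemetry, viewer, r gives the robot as it stands.
- The arm moves only by the shell command python3 -m inch 'ROWS' [FORCE]. ROWS is JSON, a list of rows, each a list of 3 entries, a list of its own where there are three numbers: the shift along the tool's x, y, z in cm, then the turn, a rotation vector about the tool's x, y, z in rad, then the opening, from 0 (shut) to 1 (fully open). A call has 1 to 20 rows; each row is the pose to reach, as a shift and turn from the pose commanded when the call began, along the tool's axes at that moment; what a row does not reach only later rows make up. A row lasts 1/10 s, in which the tool goes at most 50 mm and 8.59 degrees, less where a joint would pass 70% of its speed; a pose out of reach is approached as far as the arm can. A call with a gripper value outside its range is refused whole. The fingers move at their own pace and stop on an object; FORCE is the grip in N (left out, the last holds). Time passes only in rows, so rows that repeat a pose let the fingers close. It gives the time, the measured TCP pose, the force and the opening at its end, in the units of the state.
- telemetry.sense(): the state, without advancing time (a new reading comes with each control period).
- viewer.snapshot(name): name is "side" or "top"; returns the picture (480x640x3 uint8, red, green, blue); there is no depth.
- viewer.camera_model(name): a dict with "fx", "fy", "cx", "cy" (pixels), "cam_to_world" (4x4, takes a point from camera to world coordinates). Camera axes: x right, y down, z forward; pixel columns grow to the right and rows downward; lengths in mm; the calibration is good to about 2 mm. A picture is of the moment at which its call begins. camera_model takes no time and is no camera call.
- r.hand_in(): hands the job in, once; it reports no verdict.
The state is a dict: "time": time; "joint_pos": joint angles; "qd": joint speeds; "joint_efforts": joint torques, N m; "tool_pos": TCP position; "tcp_rot": TCP orientation; "ft_force": force on the tool from outside, world axes, zero at the start; "wrist_torque": the same for the moment, N m; "finger_gap": finger opening in mm.
Only numpy, scipy, OpenCV 4.12 (cv2) and the standard library are available. Lean on these libraries where they do the work, as an engineer would, in place of code of your own. Each camera call takes 0.05 s, during which the arm holds its last target.

TASK

Get the copy lens ready for storage: turn its slim iris ring clockwise (seen from above) by its lug until it comes up against the inner stop, which you can only feel, press it there with a light, steady push for half a second without forcing it, and leave it at the stop, never touching the fixed rings above and below it. Set the larger dust cap squarely on the lens front, fully home. Leave the other things on the table where they are.

Things in the scene. Friction and masses are not known exactly. Their poses are not given: they have to be found in the camera images.
- lens: copy lens standing front up on a grey board 130 x 130 x 20 mm, screwed down. Origin: on the lens axis, on the table; z up along the axis. Heights over the table: board 0-20 mm, wide dark fixed flange (radius 62 mm) 20-40, fixed black step (radius 34) 40-45, slim turning iris ring (radius 36, knurled aluminium) 46-58, fixed black upper ring (radius 34) 59-89 with the front glass on top
- lower_ring: the fixed rings below the iris ring: the wide flange ring (radius 62 mm, top 40 mm over the table) and the step (radius 34 mm) on it; never to be touched by the robot with more than 1 N. Origin as lens
- upper_ring: the fixed ring above the iris ring, radius 34 mm, 59-89 mm over the table; never to be touched by the robot with more than 1 N (the cap may). Origin as lens
- ring: the iris ring with its one lug; it turns about the lens axis against a steady drag of about 0.12 N m (2.2 N at 54 mm from the axis), the same all the way, and stays where it is left. Origin as lens
- lug (a point): middle of the lug, a straight aluminium paddle on the iris ring: 10 mm wide (across), 44-66 mm from the axis, 46-72 mm over the table, joined to the ring by a 12 mm tall neck; 6 mm of free air between it and the flange below. This point: 55 mm from the axis, 59 mm over the table. From its start the lug can go 0.6 to 1.9 rad clockwise before the inner stop; the place is not marked
- iris_stop: inner stop of the iris ring, hidden in the lens, set differently each time: only felt, as the push rises over the drag. It sits 30 mm from the axis and bears (push x its lever arm - drag) / 30 mm. A push of 8 to 10 N square on the lug, 54 mm out, is right; 5 to 22 N at the stop itself (5 to 14 N at the lug) is accepted. Origin as lens: its pose does not show where the stop is set
- front (a point): centre of the flat front face (top) of the lens's upper ring, 89 mm over the table; the face is 68 mm in diameter
- cap_knob (a point): centre of the grip knob of the larger, black dust cap (77 mm outer diameter), lying mouth down on the table. Knob: upright aluminium cylinder, diameter 20 mm, 24 mm tall, on the cap's top; its centre is 30 mm above the cap's rim. Cap: 71 mm inner diameter, 14 mm deep inside, top 4 mm thick. Seated on the lens, this point is 16 mm above front. About 70 g
- small_cap: the smaller dust cap (57 mm outer diameter, same shape; belongs to another lens); bystander, origin at its rim on the table
- tape_roll: roll of brown tape, 90 mm across, 48 mm tall; bystander, origin at its underside
- glue: white bottle, 44 mm across, 120 mm tall; bystander, origin at its underside
- pen_cup: empty grey cup, 76 mm across, 100 mm tall; bystander, origin at its underside
- screwdriver: screwdriver lying on the table; bystander
- marker: blue marker 16 mm thick lying on the table; bystander
- carton: small cardboard box 130 x 90 x 60 mm; bystander, origin at its underside

How it is judged (in metres and radians):
On the way:
1. the iris ring bears on its inner stop with at least 5 N (contact force between ring and iris_stop above 5 N), for 0.3 s.
At the end, for the whole second after the job is handed in: the iris ring is still at its inner stop (within about 1.2 mm) and the larger cap sits square on the lens front (knob centre within 4 mm of the axis, 13 to 18 mm above the front face, tilted less than 0.06 rad) (distance between ring_c3 and preset_c0 below 0.0072 m and horizontal distance between cap_knob and front below 0.004 m and z of cap_knob in the frame of front between 0.013 and 0.018 m and angle between cap_knob's own z axis and vertical below 0.06 rad); the robot touches nothing.
It fails at once if the iris ring is forced against its inner stop with more than 22 N (contact force between ring and iris_stop above 22 N).
It fails at once if the robot touches the fixed ring above the iris ring with more than 1 N (contact force between any of the fingers, the arm and upper_ring above 1 N).
It fails at once if the robot touches the fixed rings below the iris ring with more than 1 N (contact force between any of the fingers, the arm and lower_ring above 1 N).
It fails at once if another thing on the table is moved by more than 30 mm (distance of any of small_cap, tape_roll, glue, pen_cup, screwdriver, marker, carton from where it was at the start of the episode above 0.03 m).
It also fails if it takes over 72 s, if anything falls off the work surface, if the arm or the gripper's body presses on something with over 40 N, if the wrist force passes 120 N, or if a joint passes its speed limit or range.

## Working session

There is one attempt and no reset: what is moved stays moved. The work goes in short steps, Python scripts to look and compute and a shell command to move; the robot and the scene stay as the last step left them, time stands still between calls to the robot, and variables do not carry over. Pictures are saved under pics/ and viewed, and the job is handed in when it is done.

```bash
ls; mkdir -p pics; python3 - <<'E'
from bench import telemetry, viewer, r
import cv2
print(telemetry.sense())
for n in("side","top"):
    cv2.imwrite(f"pics/{n}0.png",viewer.snapshot(n)[:,:,::-1]); print(n,viewer.camera_model(n))
E
```

```text
pics
{'time': 0.0, 'joint_pos': array([ 7.19421447e+01,  7.51532853e+00,  8.53291692e+01,  1.44469177e-03,
        8.72616815e+01, -4.89111331e+00]), 'qd': array([-0.04827961, -0.07462957,  0.04615371,  0.01950058,  0.0396504 ,
        0.05472751]), 'joint_efforts': array([ 1.31646422e-03, -5.69411767e+01, -5.00555384e+01, -3.02343024e-04,
        1.46407768e-02, -3.04678326e-05]), 'tool_pos': array([136.45681991, 583.73462494, 241.24317217]), 'tcp_rot': array([-1.79894331e+02, -1.04907409e-02,  1.66833178e+02]), 'ft_force': array([1.33681856, 0.43049597, 0.45113884]), 'wrist_torque': array([-0.02282286,  0.01985827,  0.00054801]), 'finger_gap': 85.807093312281}
side {'fx': 452.17355240746696, 'fy': 452.17355240746696, 'cx': 322.8411352683337, 'cy': 241.20363426854763, 'cam_to_world': array([[ 8.51475784e-01, -3.90507577e-01,  3.49989746e-01,
         3.14296163e+02],
       [-5.24230978e-01, -6.17246057e-01,  5.86676390e-01,
        -5.42646793e+02],
       [-1.30717848e-02, -6.83016206e-01, -7.30286239e-01,
         6.91435378e+02],
       [ 0.00000000e+00,  0.00000000e+00,  0.00000000e+00,
         1.00000000e+00]])}
top {'fx': 509.67735678767843, 'fy': 509.67735678767843, 'cx': 320.0900546071474, 'cy': 238.32143297288815, 'cam_to_world': array([[-2.18989510e-02, -9.97863935e-01,  6.15467487e-02,
         5.36605591e+02],
       [-9.99658273e-01,  2.09761923e-02, -1.55992280e-02,
        -9.63185485e+00],
       [ 1.42748906e-02, -6.18673233e-02, -9.97982295e-01,
         1.22905408e+03],
       [ 0.00000000e+00,  0.00000000e+00,  0.00000000e+00,
         1.00000000e+00]])}
```

View pics/side0.png

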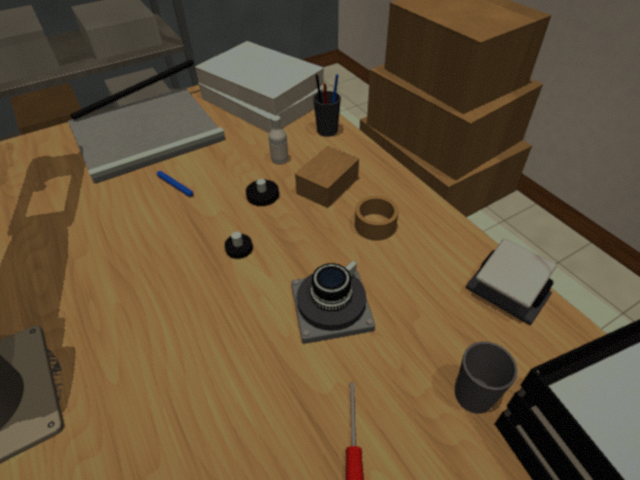

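View pics/top0.png

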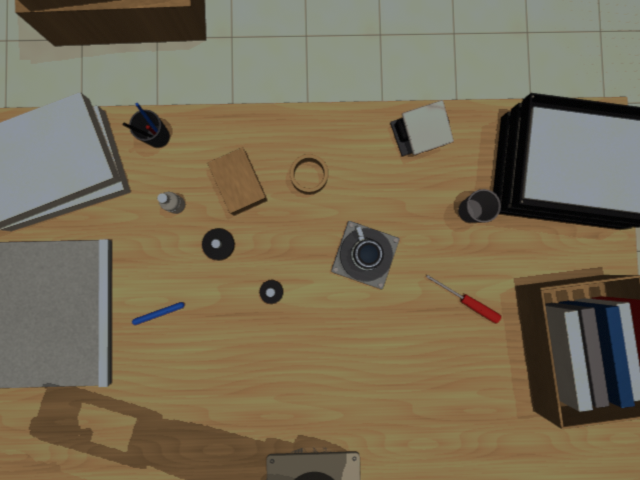

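```bash
cat > h.py <<'E'
import numpy as np, cv2
from bench import telemetry, viewer
def ray(n,u,v):
    m=viewer.camera_model(n);T=m["cam_to_world"]
    d=T[:3,:3]@np.array([(u-m["cx"])/m["fx"],(v-m["cy"])/m["fy"],1.]);return T[:3,3],d/np.linalg.norm(d)
def plane(n,u,v,z):
    o,d=ray(n,u,v);return o+d*(z-o[2])/d[2]
def proj(n,p):
    m=viewer.camera_model(n);T=np.linalg.inv(m["cam_to_world"]);q=T[:3,:3]@np.array(p)+T[:3,3]
    return m["fx"]*q[0]/q[2]+m["cx"],m["fy"]*q[1]/q[2]+m["cy"]
def tri(a,b):
    o1,d1=ray("side",*a);o2,d2=ray("top",*b)
    A=np.stack([d1,-d2],1);t=np.linalg.lstsq(A,o2-o1,rcond=None)[0]
    p,q=o1+d1*t[0],o2+d2*t[1];return (p+q)/2,np.linalg.norm(p-q)
E
python3 - <<'E'
import cv2
a=cv2.imread("pics/side0.png");b=cv2.imread("pics/top0.png")
def crop(im,x,y,w,h,s):return cv2.resize(im[y:y+h,x:x+w],None,fx=s,fy=s,interpolation=cv2.INTER_CUBIC)
cv2.imwrite("pics/c1.png",cv2.hconcat([crop(a,285,250,100,100,4),crop(b,320,205,100,100,4)]))
cv2.imwrite("pics/c2.png",cv2.hconcat([crop(a,215,165,100,100,4),crop(b,190,215,100,100,4)]))
E
```

```text
(no output)
```

View pics/c1.png

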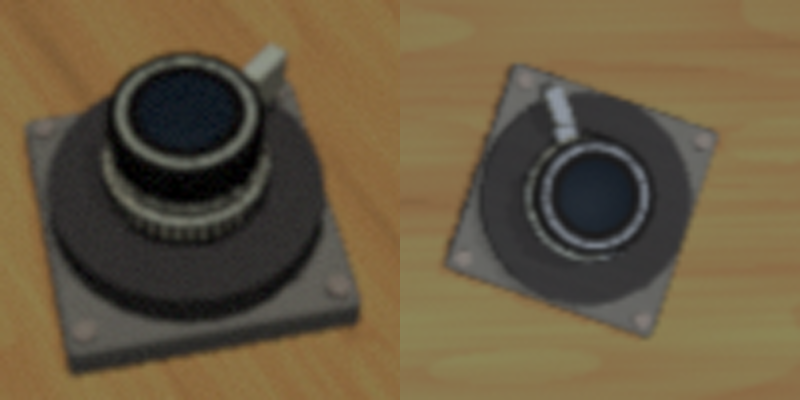

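View pics/c2.png

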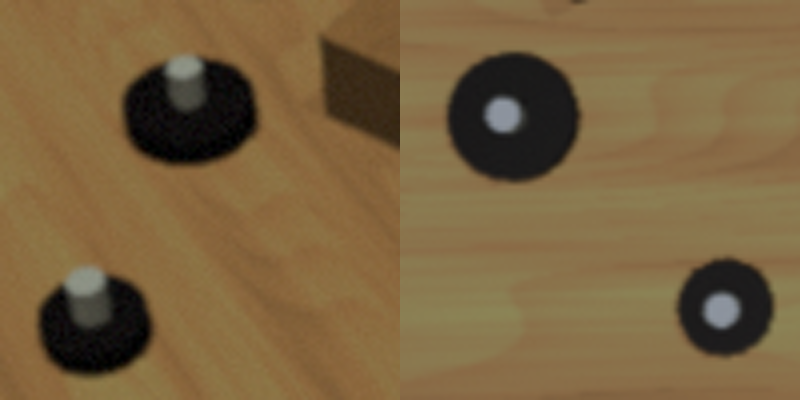

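```bash
cat > m.py <<'E'
from h import *
a=cv2.imread("pics/side0.png");b=cv2.imread("pics/top0.png")
def blob(im,x,y,w,h,thr,glass=False,up=8):
    c=cv2.resize(im[y:y+h,x:x+w],None,fx=up,fy=up,interpolation=cv2.INTER_CUBIC)
    if glass: m=((c[:,:,0].astype(int)-c[:,:,2])>thr).astype(np.uint8)
    else: m=(c.min(2)>thr).astype(np.uint8)
    cs,_=cv2.findContours(m,cv2.RETR_EXTERNAL,cv2.CHAIN_APPROX_NONE)
    k=max(cs,key=cv2.contourArea)
    e=cv2.fitEllipse(k); f=lambda p,o:(p+.5)/up-.5+o
    M=cv2.moments(k)
    return (f(e[0][0],x),f(e[0][1],y)),np.array(e[1])/up,(f(M['m10']/M['m00'],x),f(M['m01']/M['m00'],y)),c,k
if __name__=="__main__":
    s=blob(a,250,173,22,20,115); t=blob(b,208,236,17,16,120)
    print("knob",s[:3],t[:3],tri(s[0],t[0]))
    for thr in (8,12,16):
        s=blob(a,310,260,45,38,thr,True); t=blob(b,352,236,36,36,thr,True)
        print("front",s[:2],t[:2],tri(s[0],t[0]))
    # black cap disc, top view, dark
    g=255-b; t=blob(g,195,220,50,50,255-60); p=[plane("top",*t[0],z) for z in(0,18)];print("cap disc",t[0],t[1],p)
    # lug top patches
    s=blob(a,345,258,14,16,95); t=blob(b,355,224,10,14,95)
    print("lug",s[2],t[2],tri(s[2],t[2]),t[1])
E
python3 m.py
```

```text
knob ((260.48259258270264, 181.2880096435547), array([4.52769852, 6.9684453 ]), (260.48354636392503, 181.28270218058643)) ((215.37811946868896, 243.27327632904053), array([7.12604761, 7.4208951 ]), (215.37646061062947, 243.26999308958412)) (array([604.44164423, 215.87173284,  38.47131033]), np.float64(1.8276900116851875))
front ((330.95735931396484, 277.3617916107178), array([18.31009102, 23.17881966])) ((368.430212020874, 253.51455688476562), array([17.60996246, 17.74141312])) (array([ 571.17053258, -135.55785904,   86.35136671]), np.float64(1.2267260319773008))
front ((330.89200592041016, 277.3043041229248), array([17.18489265, 21.85358238])) ((368.421911239624, 253.51367378234863), array([16.74023819, 16.93255615])) (array([ 571.12771086, -135.50303095,   86.48741899]), np.float64(1.1343521581428049))
front ((332.0866470336914, 274.03514099121094), array([ 7.71293974, 13.4632988 ])) ((368.2998676300049, 253.37829399108887), array([14.87433624, 15.49168873])) (array([ 572.34118561, -135.02270738,   93.79309595]), np.float64(3.6615453592094678))
cap disc (217.8630771636963, 243.8035945892334) [31.38913345 32.09602356] [array([604.3542652 , 217.55941577,   0.        ]), array([603.36205814, 214.23210664,  18.        ])]
lug (350.65154081632653, 264.98992857142855) (359.79989698109824, 231.02210987189824) (array([ 623.42091135, -119.10667378,   69.38462466]), np.float64(1.1375429824562875)) [ 7.23906565 13.3717165 ]
```

```bash
cat >> h.py <<'E'
from scipy.spatial.transform import Rotation as Ro
def st():
    s=telemetry.sense();print("t%.2f"%s["time"],"tcp",s["tool_pos"].round(1),"rot",s["tcp_rot"].round(2),"F",s["ft_force"].round(2),"T",s["wrist_torque"].round(2),"gap %.1f"%s["finger_gap"],"q",s["joint_pos"].round(0));return s
def to(x,y,z,yaw):
    s=st();R=Ro.from_euler("xyz",s["tcp_rot"],degrees=True);T=Ro.from_euler("xyz",[180,0,yaw],degrees=True)
    print("shift cm",(R.inv().apply(np.array([x,y,z])-s["tool_pos"])/10).round(2),"turn",(R.inv()*T).as_rotvec().round(3))
E
python3 -c "
from h import *
to(613.5,-90.8,150,-162.6)"
```

```text
t0.10 tcp [136.5 583.8 241.4] rot [-1.7991e+02 -1.0000e-02  1.6683e+02] F [ 0.3  -1.05  0.3 ] T [0.05 0.   0.04] gap 85.5 q [72.  8. 85.  0. 87. -5.]
shift cm [-61.82 -54.8    9.21] turn [-0.002 -0.001 -0.534]
```

```bash
python3 -m inch '[[[-61.8,-54.8,9.2],[0,0,-0.534],0],[[-61.8,-54.8,9.2],[0,0,-0.534],0],[[-61.8,-54.8,9.2],[0,0,-0.534],0],[[-61.8,-54.8,9.2],[0,0,-0.534],0],[[-61.8,-54.8,9.2],[0,0,-0.534],0],[[-61.8,-54.8,9.2],[0,0,-0.534],0],[[-61.8,-54.8,9.2],[0,0,-0.534],0],[[-61.8,-54.8,9.2],[0,0,-0.534],0],[[-61.8,-54.8,9.2],[0,0,-0.534],0],[[-61.8,-54.8,9.2],[0,0,-0.534],0],[[-61.8,-54.8,9.2],[0,0,-0.534],0],[[-61.8,-54.8,9.2],[0,0,-0.534],0],[[-61.8,-54.8,9.2],[0,0,-0.534],0],[[-61.8,-54.8,9.2],[0,0,-0.534],0],[[-61.8,-54.8,9.2],[0,0,-0.534],0],[[-61.8,-54.8,9.2],[0,0,-0.534],0],[[-61.8,-54.8,9.2],[0,0,-0.534],0],[[-61.8,-54.8,9.2],[0,0,-0.534],0],[[-61.8,-54.8,9.2],[0,0,-0.534],0],[[-61.8,-54.8,9.2],[0,0,-0.534],0]]'
python3 -c "
from h import *
to(613.5,-90.8,63,-162.6)
for n in('side','top'): cv2.imwrite(f'pics/{n}1.png',viewer.snapshot(n)[:,:,::-1])"
```

```text
time: 2.1
tool_pos: [613.0, -89.3, 149.9]
tcp_rot: [180.0, -0.0, -162.5]
ft_force: [-0.2, 0.4, 0.8]
finger_gap: -0.1
t2.10 tcp [613.  -89.3 149.9] rot [ 1.7995e+02 -4.0000e-02 -1.6254e+02] F [-0.25  0.45  0.78] T [-0.02 -0.02 -0.04] gap -0.1 q [ -13.   14.   88.    0.   78. -121.]
shift cm [-0.01 -0.16  8.69] turn [ 0.001 -0.001  0.001]
```

View pics/side1.png

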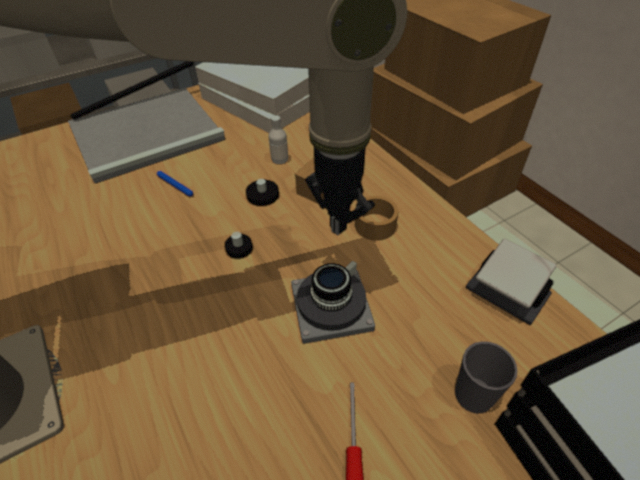

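View pics/top1.png

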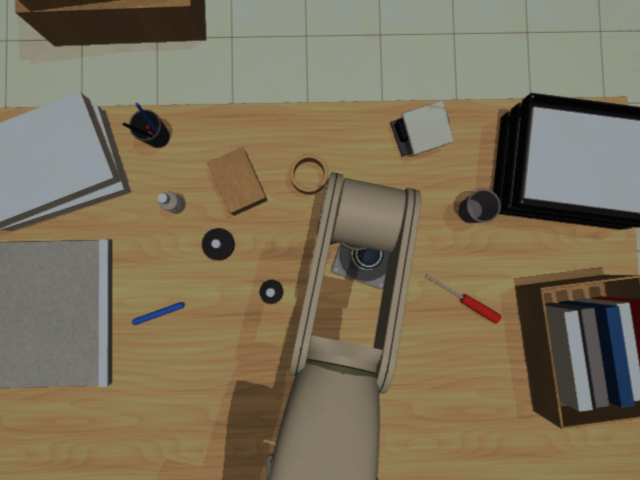

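```bash
python3 -c "
from h import *
print(proj('side',[613,-89.3,139]))
a=cv2.imread('pics/side1.png')[200:300,280:400];cv2.imwrite('pics/c3.png',cv2.resize(a,None,fx=6,fy=6,interpolation=cv2.INTER_CUBIC))"
python3 -m inch '[[[0,-0.15,4],[0,0,0],0],[[0,-0.15,8.7],[0,0,0],0],[[0,-0.15,8.7],[0,0,0],0],[[0,-0.15,8.7],[0,0,0],0]]'
python3 -c "
from h import *
to(613.5,-90.8,63,-162.6)
for n in('side',): cv2.imwrite(f'pics/{n}2.png',cv2.resize(viewer.snapshot(n)[200:320,270:400,::-1],None,fx=5,fy=5,interpolation=cv2.INTER_CUBIC))"
```

```text
(np.float64(336.8057042781335), np.float64(230.01518663394123))
time: 2.6
tool_pos: [613.0, -90.6, 63.2]
tcp_rot: [179.9, -0.1, -162.5]
ft_force: [1.1, 0.8, 1.2]
finger_gap: -0.2
t2.60 tcp [613.  -90.6  63.2] rot [ 1.7993e+02 -1.2000e-01 -1.6251e+02] F [1.14 0.77 1.18] T [ 0.06  0.07 -0.05] gap -0.2 q [ -13.   19.   91.    0.   70. -121.]
shift cm [-0.04 -0.04  0.02] turn [ 0.001 -0.002  0.002]
```

View pics/side2.png

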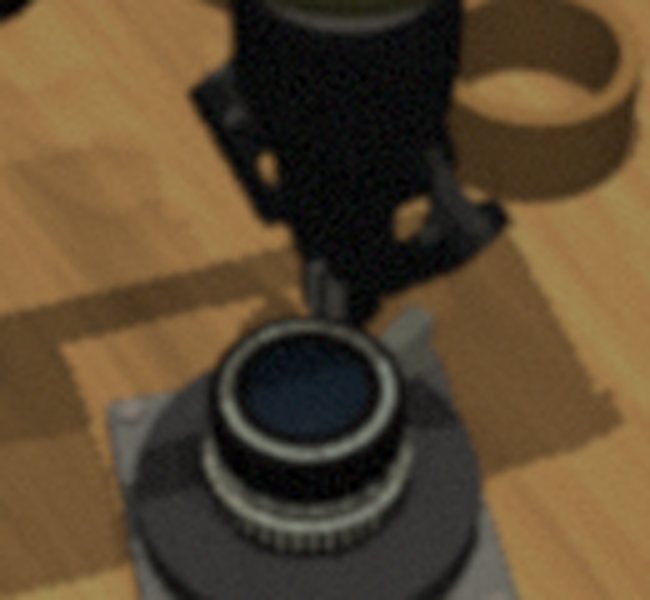

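```bash
python3 -m inch '[[[0,-0.2,0],[0,0,0],0],[[0,-0.4,0],[0,0,0],0],[[0,-0.6,0],[0,0,0],0],[[0,-0.8,0],[0,0,0],0],[[0,-0.9,0],[0,0,0],0],[[0,-1.0,0],[0,0,0],0],[[0,-1.1,0],[0,0,0],0],[[0,-1.2,0],[0,0,0],0],[[0,-1.2,0],[0,0,0],0]]'
cat >> h.py <<'E'
A=np.array([571.,-135.4])
def pol():
    s=st();p=s["tool_pos"][:2]-A;y=np.radians(s["tcp_rot"][2]+180);er=np.array([np.cos(y),np.sin(y)]);et=np.array([-er[1],er[0]])
    F=s["ft_force"][:2]
    print("r,d in lug frame",p@er,p@et,"yaw",np.degrees(y),"polar ang",np.degrees(np.arctan2(p[1],p[0])),"Ft %.2f Fr %.2f"%(F@et,F@er))
E
python3 -c "
from h import *
pol()"
```

```text
time: 3.55
tool_pos: [617.8, -102.9, 63.3]
tcp_rot: [180.0, 0.0, -162.6]
ft_force: [0.7, 1.8, 0.3]
finger_gap: 0.1
t3.55 tcp [ 617.8 -102.9   63.3] rot [ 1.8000e+02  2.0000e-02 -1.6257e+02] F [0.65 1.78 0.26] T [ 0.34 -0.11  0.01] gap 0.1 q [ -14.   20.   90.    0.   70. -122.]
r,d in lug frame 54.37136923405994 16.948996282280547 yaw 17.432392827196793 polar ang 34.74603286403913 Ft 1.50 Fr 1.16
```

```bash
python3 -c "
import numpy as np
for t in np.arange(.03,.5,.03):print('[[%.2f,%.2f,0],[0,0,%.2f],0]'%(5.4*(1-np.cos(t))-1.7*np.sin(t),-1.7*(1-np.cos(t))-5.4*np.sin(t),t),end=',')"
```

```text
[[-0.05,-0.16,0],[0,0,0.03],0],[[-0.09,-0.33,0],[0,0,0.06],0],[[-0.13,-0.49,0],[0,0,0.09],0],[[-0.16,-0.66,0],[0,0,0.12],0],[[-0.19,-0.83,0],[0,0,0.15],0],[[-0.22,-0.99,0],[0,0,0.18],0],[[-0.24,-1.16,0],[0,0,0.21],0],[[-0.25,-1.33,0],[0,0,0.24],0],[[-0.26,-1.50,0],[0,0,0.27],0],[[-0.26,-1.67,0],[0,0,0.30],0],[[-0.26,-1.84,0],[0,0,0.33],0],[[-0.25,-2.01,0],[0,0,0.36],0],[[-0.24,-2.18,0],[0,0,0.39],0],[[-0.22,-2.35,0],[0,0,0.42],0],[[-0.20,-2.52,0],[0,0,0.45],0],[[-0.17,-2.69,0],[0,0,0.48],0],
```

First a short piece, to check the push reads as drag.

```bash
python3 -m inch '[[[-0.05,-0.16,0],[0,0,0.03],0],[[-0.09,-0.33,0],[0,0,0.06],0],[[-0.13,-0.49,0],[0,0,0.09],0],[[-0.16,-0.66,0],[0,0,0.12],0]]'
python3 -c "
from h import *
pol()
for n in('side',): cv2.imwrite(f'pics/{n}3.png',cv2.resize(viewer.snapshot(n)[200:320,270:400,::-1],None,fx=5,fy=5,interpolation=cv2.INTER_CUBIC))
pol()"
```

```text
time: 3.95
tool_pos: [621.3, -108.9, 63.3]
tcp_rot: [180.0, 0.0, -169.6]
ft_force: [0.1, 3.1, 1.3]
finger_gap: -0.3
t3.95 tcp [ 621.3 -108.9   63.3] rot [ 1.800e+02  1.000e-02 -1.696e+02] F [0.11 3.09 1.35] T [ 0.39 -0.17 -0.01] gap -0.3 q [ -15.   21.   89.    0.   70. -115.]
r,d in lug frame 54.20645551005289 16.96220634204901 yaw 10.397338458684231 polar ang 27.77320893549289 Ft 3.02 Fr 0.67
t4.00 tcp [ 621.3 -109.2   63.3] rot [-1.7999e+02  1.0000e-02 -1.6971e+02] F [-0.04  2.74  1.34] T [ 0.43 -0.1  -0.01] gap -0.2 q [ -15.   21.   89.   -0.   70. -115.]
r,d in lug frame 54.205243923489995 16.79872900421925 yaw 10.293201854167906 polar ang 27.511915915240472 Ft 2.70 Fr 0.45
```

View pics/side3.png

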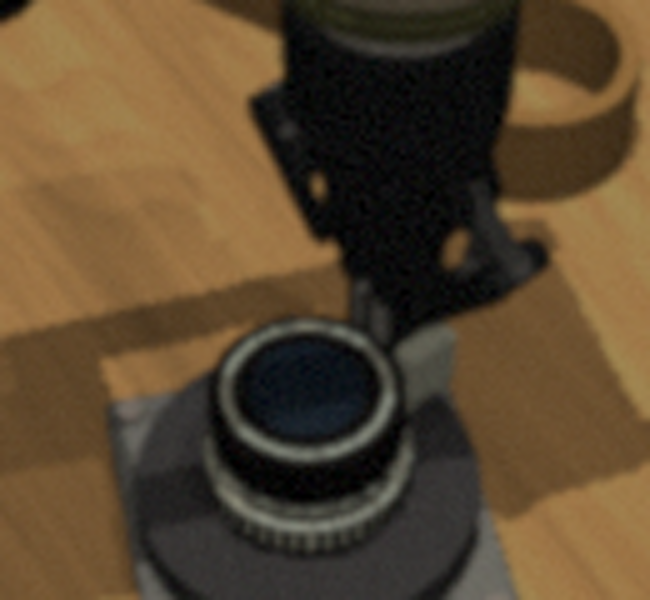

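```bash
python3 -m inch '[[[-0.05,-0.16,0],[0,0,0.03],0],[[-0.09,-0.33,0],[0,0,0.06],0],[[-0.13,-0.49,0],[0,0,0.09],0],[[-0.16,-0.66,0],[0,0,0.12],0],[[-0.19,-0.83,0],[0,0,0.15],0],[[-0.22,-0.99,0],[0,0,0.18],0],[[-0.24,-1.16,0],[0,0,0.21],0],[[-0.25,-1.33,0],[0,0,0.24],0],[[-0.26,-1.50,0],[0,0,0.27],0],[[-0.26,-1.67,0],[0,0,0.30],0],[[-0.26,-1.84,0],[0,0,0.33],0]]'
python3 -c "
from h import *
pol()"
```

```text
time: 5.1
tool_pos: [627.0, -126.6, 63.3]
tcp_rot: [180.0, -0.0, 171.5]
ft_force: [-0.3, 2.4, 0.1]
finger_gap: -0.2
t5.10 tcp [ 627.  -126.6   63.3] rot [ 1.800e+02 -1.000e-02  1.715e+02] F [-0.3   2.35  0.1 ] T [ 0.36 -0.08 -0.07] gap -0.2 q [-16.  22.  88.   0.  70. -98.]
r,d in lug frame 54.095282242115395 17.02261289515658 yaw 351.50300504160793 polar ang 8.970663983122664 Ft 2.28 Fr -0.65
```

```bash
cat > g.py <<'E'
# guard: exit 1 if tangential push exceeds limit
from h import *
import sys
s=telemetry.sense();y=np.radians(s["tcp_rot"][2]+180);F=s["ft_force"]
ft=-F[0]*np.sin(y)+F[1]*np.cos(y)
print("yaw %.2f Ft %.2f Fr %.2f T %.2f"%(np.degrees(y),ft,F[0]*np.cos(y)+F[1]*np.sin(y),np.hypot(*s["wrist_torque"][:2])))
sys.exit(ft>4.2)
E
(python3 g.py &&
python3 -m inch '[[[-0.017,-0.054,0],[0,0,0.01],0]]' >/dev/null && python3 g.py &&
python3 -m inch '[[[-0.017,-0.054,0],[0,0,0.01],0]]' >/dev/null && python3 g.py &&
python3 -m inch '[[[-0.017,-0.054,0],[0,0,0.01],0]]' >/dev/null && python3 g.py &&
python3 -m inch '[[[-0.017,-0.054,0],[0,0,0.01],0]]' >/dev/null && python3 g.py &&
python3 -m inch '[[[-0.017,-0.054,0],[0,0,0.01],0]]' >/dev/null && python3 g.py &&
python3 -m inch '[[[-0.017,-0.054,0],[0,0,0.01],0]]' >/dev/null && python3 g.py &&
python3 -m inch '[[[-0.017,-0.054,0],[0,0,0.01],0]]' >/dev/null && python3 g.py &&
python3 -m inch '[[[-0.017,-0.054,0],[0,0,0.01],0]]' >/dev/null && python3 g.py &&
python3 -m inch '[[[-0.017,-0.054,0],[0,0,0.01],0]]' >/dev/null && python3 g.py &&
python3 -m inch '[[[-0.017,-0.054,0],[0,0,0.01],0]]' >/dev/null && python3 g.py &&
python3 -m inch '[[[-0.017,-0.054,0],[0,0,0.01],0]]' >/dev/null && python3 g.py &&
python3 -m inch '[[[-0.017,-0.054,0],[0,0,0.01],0]]' >/dev/null && python3 g.py &&
python3 -m inch '[[[-0.017,-0.054,0],[0,0,0.01],0]]' >/dev/null && python3 g.py &&
python3 -m inch '[[[-0.017,-0.054,0],[0,0,0.01],0]]' >/dev/null && python3 g.py &&
python3 -m inch '[[[-0.017,-0.054,0],[0,0,0.01],0]]' >/dev/null && python3 g.py &&
python3 -m inch '[[[-0.017,-0.054,0],[0,0,0.01],0]]' >/dev/null && python3 g.py) ; python3 -c "
from h import *
pol()"
```

```text
yaw 351.50 Ft 2.28 Fr -0.65 T 0.37
t5.10 tcp [ 627.  -126.6   63.3] rot [ 1.800e+02 -1.000e-02  1.715e+02] F [-0.3   2.35  0.1 ] T [ 0.36 -0.08 -0.07] gap -0.2 q [-16.  22.  88.   0.  70. -98.]
r,d in lug frame 54.095282242115395 17.02261289515658 yaw 351.50300504160793 polar ang 8.970663983122664 Ft 2.28 Fr -0.65False
```

```bash
sed -i 's/^sys.exit.*/sys.exit(int(ft>4.2 or np.hypot(*s["wrist_torque"][:2])>0.68))/' g.py
(python3 g.py &&
python3 -m inch '[[[-0.017,-0.054,0],[0,0,0.01],0]]' >/dev/null && python3 g.py &&
python3 -m inch '[[[-0.017,-0.054,0],[0,0,0.01],0]]' >/dev/null && python3 g.py &&
python3 -m inch '[[[-0.017,-0.054,0],[0,0,0.01],0]]' >/dev/null && python3 g.py &&
python3 -m inch '[[[-0.017,-0.054,0],[0,0,0.01],0]]' >/dev/null && python3 g.py &&
python3 -m inch '[[[-0.017,-0.054,0],[0,0,0.01],0]]' >/dev/null && python3 g.py &&
python3 -m inch '[[[-0.017,-0.054,0],[0,0,0.01],0]]' >/dev/null && python3 g.py &&
python3 -m inch '[[[-0.017,-0.054,0],[0,0,0.01],0]]' >/dev/null && python3 g.py &&
python3 -m inch '[[[-0.017,-0.054,0],[0,0,0.01],0]]' >/dev/null && python3 g.py &&
python3 -m inch '[[[-0.017,-0.054,0],[0,0,0.01],0]]' >/dev/null && python3 g.py &&
python3 -m inch '[[[-0.017,-0.054,0],[0,0,0.01],0]]' >/dev/null && python3 g.py &&
python3 -m inch '[[[-0.017,-0.054,0],[0,0,0.01],0]]' >/dev/null && python3 g.py &&
python3 -m inch '[[[-0.017,-0.054,0],[0,0,0.01],0]]' >/dev/null && python3 g.py &&
python3 -m inch '[[[-0.017,-0.054,0],[0,0,0.01],0]]' >/dev/null && python3 g.py &&
python3 -m inch '[[[-0.017,-0.054,0],[0,0,0.01],0]]' >/dev/null && python3 g.py &&
python3 -m inch '[[[-0.017,-0.054,0],[0,0,0.01],0]]' >/dev/null && python3 g.py &&
python3 -m inch '[[[-0.017,-0.054,0],[0,0,0.01],0]]' >/dev/null && python3 g.py) ; python3 -c "
from h import *
pol()"
```

```text
yaw 351.50 Ft 2.28 Fr -0.65 T 0.37
yaw 350.96 Ft 2.93 Fr -0.09 T 0.37
yaw 350.46 Ft 3.15 Fr -0.31 T 0.40
yaw 349.89 Ft 1.47 Fr -0.57 T 0.36
yaw 349.32 Ft 2.83 Fr -0.74 T 0.35
yaw 348.74 Ft 2.38 Fr -0.25 T 0.39
yaw 348.17 Ft 1.78 Fr -0.93 T 0.37
yaw 347.59 Ft 1.61 Fr -0.43 T 0.37
yaw 347.02 Ft 1.24 Fr -0.54 T 0.42
yaw 346.45 Ft 2.42 Fr -0.83 T 0.38
yaw 345.87 Ft 2.32 Fr -1.02 T 0.43
yaw 345.29 Ft 1.11 Fr -0.80 T 0.40
yaw 344.72 Ft 1.75 Fr -0.00 T 0.36
yaw 344.15 Ft 2.26 Fr -1.36 T 0.40
yaw 343.58 Ft 3.19 Fr -0.39 T 0.36
yaw 343.01 Ft 2.08 Fr -0.88 T 0.39
yaw 342.43 Ft 1.99 Fr -1.51 T 0.41
t6.70 tcp [ 627.8 -135.5   63.3] rot [180.    -0.   162.43] F [-0.84  2.35  0.87] T [ 0.41  0.03 -0.03] gap -0.0 q [-17.  22.  87.   0.  70. -89.]
r,d in lug frame 54.174932904406866 17.059905879039782 yaw 342.4317316869051 polar ang -0.08884231037168161 Ft 1.99 Fr -1.51
```

```bash
sed -i 's/^sys.exit.*/sys.exit(int(ft>4.6 or np.hypot(*s["wrist_torque"][:2])>0.52))/' g.py
(python3 g.py &&
python3 -m inch '[[[-0.02,-0.065,0],[0,0,0.012],0]]' >/dev/null && python3 g.py &&
python3 -m inch '[[[-0.02,-0.065,0],[0,0,0.012],0]]' >/dev/null && python3 g.py &&
python3 -m inch '[[[-0.02,-0.065,0],[0,0,0.012],0]]' >/dev/null && python3 g.py &&
python3 -m inch '[[[-0.02,-0.065,0],[0,0,0.012],0]]' >/dev/null && python3 g.py &&
python3 -m inch '[[[-0.02,-0.065,0],[0,0,0.012],0]]' >/dev/null && python3 g.py &&
python3 -m inch '[[[-0.02,-0.065,0],[0,0,0.012],0]]' >/dev/null && python3 g.py &&
python3 -m inch '[[[-0.02,-0.065,0],[0,0,0.012],0]]' >/dev/null && python3 g.py &&
python3 -m inch '[[[-0.02,-0.065,0],[0,0,0.012],0]]' >/dev/null && python3 g.py &&
python3 -m inch '[[[-0.02,-0.065,0],[0,0,0.012],0]]' >/dev/null && python3 g.py &&
python3 -m inch '[[[-0.02,-0.065,0],[0,0,0.012],0]]' >/dev/null && python3 g.py &&
python3 -m inch '[[[-0.02,-0.065,0],[0,0,0.012],0]]' >/dev/null && python3 g.py &&
python3 -m inch '[[[-0.02,-0.065,0],[0,0,0.012],0]]' >/dev/null && python3 g.py &&
python3 -m inch '[[[-0.02,-0.065,0],[0,0,0.012],0]]' >/dev/null && python3 g.py &&
python3 -m inch '[[[-0.02,-0.065,0],[0,0,0.012],0]]' >/dev/null && python3 g.py &&
python3 -m inch '[[[-0.02,-0.065,0],[0,0,0.012],0]]' >/dev/null && python3 g.py &&
python3 -m inch '[[[-0.02,-0.065,0],[0,0,0.012],0]]' >/dev/null && python3 g.py &&
python3 -m inch '[[[-0.02,-0.065,0],[0,0,0.012],0]]' >/dev/null && python3 g.py &&
python3 -m inch '[[[-0.02,-0.065,0],[0,0,0.012],0]]' >/dev/null && python3 g.py &&
python3 -m inch '[[[-0.02,-0.065,0],[0,0,0.012],0]]' >/dev/null && python3 g.py &&
python3 -m inch '[[[-0.02,-0.065,0],[0,0,0.012],0]]' >/dev/null && python3 g.py) ; python3 -c "
from h import *
pol()"
```

```text
yaw 342.43 Ft 1.99 Fr -1.51 T 0.41
yaw 341.74 Ft 1.80 Fr -1.37 T 0.44
yaw 341.05 Ft 2.53 Fr -1.42 T 0.44
yaw 340.36 Ft 2.82 Fr -1.36 T 0.49
yaw 339.67 Ft 2.41 Fr -0.35 T 0.47
yaw 338.98 Ft 3.07 Fr -1.09 T 0.41
yaw 338.29 Ft 1.38 Fr -1.02 T 0.46
yaw 337.61 Ft 1.93 Fr -1.08 T 0.41
yaw 336.92 Ft 1.89 Fr -1.56 T 0.46
yaw 336.23 Ft 2.45 Fr -2.44 T 0.46
yaw 335.54 Ft 2.32 Fr -2.10 T 0.43
yaw 334.86 Ft 2.68 Fr -1.12 T 0.44
yaw 334.17 Ft 1.55 Fr -1.24 T 0.44
yaw 333.48 Ft 1.36 Fr -1.59 T 0.52
t8.00 tcp [ 627.1 -144.3   63.3] rot [180.     0.   153.48] F [-0.81  1.92  0.15] T [ 0.52  0.07 -0.  ] gap 0.0 q [-18.  22.  87.   0.  71. -81.]
r,d in lug frame 54.193849354567625 17.089935012984512 yaw 333.4821401076256 polar ang -9.015282790130286 Ft 1.36 Fr -1.59
```

```bash
cat > g.py <<'E'
from h import *
import sys
s=telemetry.sense();y=np.radians(s["tcp_rot"][2]+180);F=s["ft_force"];M=s["wrist_torque"]
ft=-F[0]*np.sin(y)+F[1]*np.cos(y); mt=M[1]*np.sin(y)+M[0]*np.cos(y); mr=-M[1]*np.cos(y)+M[0]*np.sin(y)
print("yaw %.2f Ft %.2f Fr %.2f Mt %.2f Mr %.2f"%(np.degrees(y),ft,F[0]*np.cos(y)+F[1]*np.sin(y),mt,mr))
sys.exit(int(ft>5 or mt>0.56))
E
(python3 g.py &&
python3 -m inch '[[[-0.02,-0.065,0],[0,0,0.012],0]]' >/dev/null && python3 g.py &&
python3 -m inch '[[[-0.02,-0.065,0],[0,0,0.012],0]]' >/dev/null && python3 g.py &&
python3 -m inch '[[[-0.02,-0.065,0],[0,0,0.012],0]]' >/dev/null && python3 g.py &&
python3 -m inch '[[[-0.02,-0.065,0],[0,0,0.012],0]]' >/dev/null && python3 g.py &&
python3 -m inch '[[[-0.02,-0.065,0],[0,0,0.012],0]]' >/dev/null && python3 g.py &&
python3 -m inch '[[[-0.02,-0.065,0],[0,0,0.012],0]]' >/dev/null && python3 g.py &&
python3 -m inch '[[[-0.02,-0.065,0],[0,0,0.012],0]]' >/dev/null && python3 g.py &&
python3 -m inch '[[[-0.02,-0.065,0],[0,0,0.012],0]]' >/dev/null && python3 g.py &&
python3 -m inch '[[[-0.02,-0.065,0],[0,0,0.012],0]]' >/dev/null && python3 g.py &&
python3 -m inch '[[[-0.02,-0.065,0],[0,0,0.012],0]]' >/dev/null && python3 g.py &&
python3 -m inch '[[[-0.02,-0.065,0],[0,0,0.012],0]]' >/dev/null && python3 g.py &&
python3 -m inch '[[[-0.02,-0.065,0],[0,0,0.012],0]]' >/dev/null && python3 g.py &&
python3 -m inch '[[[-0.02,-0.065,0],[0,0,0.012],0]]' >/dev/null && python3 g.py &&
python3 -m inch '[[[-0.02,-0.065,0],[0,0,0.012],0]]' >/dev/null && python3 g.py &&
python3 -m inch '[[[-0.02,-0.065,0],[0,0,0.012],0]]' >/dev/null && python3 g.py &&
python3 -m inch '[[[-0.02,-0.065,0],[0,0,0.012],0]]' >/dev/null && python3 g.py &&
python3 -m inch '[[[-0.02,-0.065,0],[0,0,0.012],0]]' >/dev/null && python3 g.py &&
python3 -m inch '[[[-0.02,-0.065,0],[0,0,0.012],0]]' >/dev/null && python3 g.py &&
python3 -m inch '[[[-0.02,-0.065,0],[0,0,0.012],0]]' >/dev/null && python3 g.py &&
python3 -m inch '[[[-0.02,-0.065,0],[0,0,0.012],0]]' >/dev/null && python3 g.py) ; python3 -c "
from h import *
pol()"
```

```text
yaw 333.48 Ft 1.36 Fr -1.59 Mt 0.43 Mr -0.30
yaw 332.80 Ft 3.54 Fr -1.66 Mt 0.34 Mr -0.29
yaw 332.11 Ft 2.80 Fr -0.92 Mt 0.35 Mr -0.24
yaw 331.42 Ft 1.57 Fr -0.85 Mt 0.36 Mr -0.29
yaw 330.74 Ft 2.26 Fr -2.29 Mt 0.34 Mr -0.27
yaw 330.04 Ft 2.66 Fr -2.09 Mt 0.33 Mr -0.30
yaw 329.36 Ft 1.47 Fr -1.11 Mt 0.35 Mr -0.23
yaw 328.67 Ft 1.98 Fr -1.74 Mt 0.33 Mr -0.27
yaw 327.99 Ft 1.98 Fr -1.79 Mt 0.33 Mr -0.24
yaw 327.30 Ft 3.04 Fr -1.45 Mt 0.33 Mr -0.26
yaw 326.61 Ft 2.13 Fr -1.08 Mt 0.39 Mr -0.24
yaw 325.92 Ft 2.41 Fr -0.92 Mt 0.39 Mr -0.24
yaw 325.23 Ft 2.48 Fr -0.62 Mt 0.37 Mr -0.23
yaw 324.55 Ft 2.77 Fr -1.85 Mt 0.36 Mr -0.30
yaw 323.86 Ft 2.49 Fr -1.33 Mt 0.43 Mr -0.25
yaw 323.17 Ft 2.61 Fr -1.47 Mt 0.42 Mr -0.21
yaw 322.48 Ft 1.91 Fr -1.51 Mt 0.36 Mr -0.23
yaw 321.80 Ft 2.63 Fr -1.34 Mt 0.33 Mr -0.25
yaw 321.11 Ft 3.22 Fr -2.13 Mt 0.33 Mr -0.19
yaw 320.42 Ft 1.35 Fr -1.40 Mt 0.32 Mr -0.24
yaw 319.73 Ft 2.36 Fr -1.10 Mt 0.34 Mr -0.21
t10.00 tcp [ 623.4 -157.3   63.3] rot [180.     0.   139.73] F [0.69 2.51 0.05] T [ 0.39 -0.06 -0.04] gap -0.2 q [-19.  22.  87.   0.  71. -68.]
r,d in lug frame 54.177727436435866 17.135027902546426 yaw 319.73279699808757 polar ang -22.716373715843655 Ft 2.36 Fr -1.10
```

Drag still steady at 0.35 N m. I continue.

```bash

(python3 g.py &&
python3 -m inch '[[[-0.02,-0.065,0],[0,0,0.012],0]]' >/dev/null && python3 g.py &&
python3 -m inch '[[[-0.02,-0.065,0],[0,0,0.012],0]]' >/dev/null && python3 g.py &&
python3 -m inch '[[[-0.02,-0.065,0],[0,0,0.012],0]]' >/dev/null && python3 g.py &&
python3 -m inch '[[[-0.02,-0.065,0],[0,0,0.012],0]]' >/dev/null && python3 g.py &&
python3 -m inch '[[[-0.02,-0.065,0],[0,0,0.012],0]]' >/dev/null && python3 g.py &&
python3 -m inch '[[[-0.02,-0.065,0],[0,0,0.012],0]]' >/dev/null && python3 g.py &&
python3 -m inch '[[[-0.02,-0.065,0],[0,0,0.012],0]]' >/dev/null && python3 g.py &&
python3 -m inch '[[[-0.02,-0.065,0],[0,0,0.012],0]]' >/dev/null && python3 g.py &&
python3 -m inch '[[[-0.02,-0.065,0],[0,0,0.012],0]]' >/dev/null && python3 g.py &&
python3 -m inch '[[[-0.02,-0.065,0],[0,0,0.012],0]]' >/dev/null && python3 g.py &&
python3 -m inch '[[[-0.02,-0.065,0],[0,0,0.012],0]]' >/dev/null && python3 g.py &&
python3 -m inch '[[[-0.02,-0.065,0],[0,0,0.012],0]]' >/dev/null && python3 g.py &&
python3 -m inch '[[[-0.02,-0.065,0],[0,0,0.012],0]]' >/dev/null && python3 g.py &&
python3 -m inch '[[[-0.02,-0.065,0],[0,0,0.012],0]]' >/dev/null && python3 g.py &&
python3 -m inch '[[[-0.02,-0.065,0],[0,0,0.012],0]]' >/dev/null && python3 g.py &&
python3 -m inch '[[[-0.02,-0.065,0],[0,0,0.012],0]]' >/dev/null && python3 g.py &&
python3 -m inch '[[[-0.02,-0.065,0],[0,0,0.012],0]]' >/dev/null && python3 g.py &&
python3 -m inch '[[[-0.02,-0.065,0],[0,0,0.012],0]]' >/dev/null && python3 g.py &&
python3 -m inch '[[[-0.02,-0.065,0],[0,0,0.012],0]]' >/dev/null && python3 g.py &&
python3 -m inch '[[[-0.02,-0.065,0],[0,0,0.012],0]]' >/dev/null && python3 g.py &&
python3 -m inch '[[[-0.02,-0.065,0],[0,0,0.012],0]]' >/dev/null && python3 g.py &&
python3 -m inch '[[[-0.02,-0.065,0],[0,0,0.012],0]]' >/dev/null && python3 g.py &&
python3 -m inch '[[[-0.02,-0.065,0],[0,0,0.012],0]]' >/dev/null && python3 g.py &&
python3 -m inch '[[[-0.02,-0.065,0],[0,0,0.012],0]]' >/dev/null && python3 g.py &&
python3 -m inch '[[[-0.02,-0.065,0],[0,0,0.012],0]]' >/dev/null && python3 g.py &&
python3 -m inch '[[[-0.02,-0.065,0],[0,0,0.012],0]]' >/dev/null && python3 g.py &&
python3 -m inch '[[[-0.02,-0.065,0],[0,0,0.012],0]]' >/dev/null && python3 g.py &&
python3 -m inch '[[[-0.02,-0.065,0],[0,0,0.012],0]]' >/dev/null && python3 g.py &&
python3 -m inch '[[[-0.02,-0.065,0],[0,0,0.012],0]]' >/dev/null && python3 g.py &&
python3 -m inch '[[[-0.02,-0.065,0],[0,0,0.012],0]]' >/dev/null && python3 g.py) ; python3 -c "
from h import *
pol()"
```

```text
yaw 319.73 Ft 2.36 Fr -1.10 Mt 0.34 Mr -0.21
yaw 319.05 Ft 2.71 Fr -2.02 Mt 0.34 Mr -0.18
yaw 318.36 Ft 2.52 Fr -1.19 Mt 0.39 Mr -0.20
yaw 317.67 Ft 1.60 Fr -1.01 Mt 0.38 Mr -0.22
yaw 316.98 Ft 2.09 Fr -1.81 Mt 0.40 Mr -0.20
yaw 316.30 Ft 1.54 Fr -1.00 Mt 0.33 Mr -0.24
yaw 315.61 Ft 2.91 Fr -1.55 Mt 0.36 Mr -0.19
yaw 314.92 Ft 2.24 Fr -0.32 Mt 0.38 Mr -0.21
yaw 314.23 Ft 3.19 Fr -1.17 Mt 0.37 Mr -0.21
yaw 313.55 Ft 2.42 Fr -1.37 Mt 0.38 Mr -0.21
yaw 312.85 Ft 2.01 Fr -1.28 Mt 0.36 Mr -0.20
yaw 312.17 Ft 2.06 Fr -1.49 Mt 0.29 Mr -0.17
yaw 311.48 Ft 1.99 Fr -1.01 Mt 0.34 Mr -0.19
yaw 310.79 Ft 1.88 Fr -1.77 Mt 0.36 Mr -0.22
yaw 310.11 Ft 1.72 Fr -1.98 Mt 0.35 Mr -0.25
yaw 309.42 Ft 2.10 Fr -1.22 Mt 0.39 Mr -0.19
yaw 308.73 Ft 2.20 Fr -0.96 Mt 0.37 Mr -0.15
yaw 308.04 Ft 2.70 Fr -1.39 Mt 0.33 Mr -0.16
yaw 307.36 Ft 2.62 Fr -1.93 Mt 0.38 Mr -0.11
yaw 306.67 Ft 3.41 Fr -0.68 Mt 0.31 Mr -0.19
yaw 305.98 Ft 2.73 Fr -1.10 Mt 0.40 Mr -0.14
yaw 305.29 Ft 2.36 Fr -1.11 Mt 0.37 Mr -0.15
yaw 304.61 Ft 3.07 Fr -0.33 Mt 0.35 Mr -0.12
yaw 303.92 Ft 1.65 Fr 0.21 Mt 0.38 Mr -0.10
yaw 303.23 Ft 2.24 Fr -0.45 Mt 0.42 Mr -0.13
yaw 302.54 Ft 2.30 Fr -0.51 Mt 0.40 Mr -0.03
yaw 301.86 Ft 2.58 Fr -0.20 Mt 0.39 Mr -0.13
yaw 301.17 Ft 1.44 Fr -0.65 Mt 0.40 Mr -0.09
yaw 300.48 Ft 2.66 Fr -0.28 Mt 0.42 Mr -0.08
yaw 299.79 Ft 2.76 Fr -0.09 Mt 0.40 Mr -0.06
yaw 299.11 Ft 1.89 Fr -1.26 Mt 0.36 Mr -0.07
t13.00 tcp [ 612.3 -174.4   63.3] rot [1.8000e+02 1.0000e-02 1.1911e+02] F [ 1.04  2.02 -0.89] T [ 0.23 -0.28  0.02] gap -0.3 q [-21.  21.  88.  -0.  70. -50.]
r,d in lug frame 54.18920794255662 17.144125088130377 yaw 299.1086485909781 polar ang -43.33526826820643 Ft 1.89 Fr -1.26
```

```bash

(python3 g.py &&
python3 -m inch '[[[-0.02,-0.065,0],[0,0,0.012],0]]' >/dev/null && python3 g.py &&
python3 -m inch '[[[-0.02,-0.065,0],[0,0,0.012],0]]' >/dev/null && python3 g.py &&
python3 -m inch '[[[-0.02,-0.065,0],[0,0,0.012],0]]' >/dev/null && python3 g.py &&
python3 -m inch '[[[-0.02,-0.065,0],[0,0,0.012],0]]' >/dev/null && python3 g.py &&
python3 -m inch '[[[-0.02,-0.065,0],[0,0,0.012],0]]' >/dev/null && python3 g.py &&
python3 -m inch '[[[-0.02,-0.065,0],[0,0,0.012],0]]' >/dev/null && python3 g.py &&
python3 -m inch '[[[-0.02,-0.065,0],[0,0,0.012],0]]' >/dev/null && python3 g.py &&
python3 -m inch '[[[-0.02,-0.065,0],[0,0,0.012],0]]' >/dev/null && python3 g.py &&
python3 -m inch '[[[-0.02,-0.065,0],[0,0,0.012],0]]' >/dev/null && python3 g.py &&
python3 -m inch '[[[-0.02,-0.065,0],[0,0,0.012],0]]' >/dev/null && python3 g.py &&
python3 -m inch '[[[-0.02,-0.065,0],[0,0,0.012],0]]' >/dev/null && python3 g.py &&
python3 -m inch '[[[-0.02,-0.065,0],[0,0,0.012],0]]' >/dev/null && python3 g.py &&
python3 -m inch '[[[-0.02,-0.065,0],[0,0,0.012],0]]' >/dev/null && python3 g.py &&
python3 -m inch '[[[-0.02,-0.065,0],[0,0,0.012],0]]' >/dev/null && python3 g.py &&
python3 -m inch '[[[-0.02,-0.065,0],[0,0,0.012],0]]' >/dev/null && python3 g.py &&
python3 -m inch '[[[-0.02,-0.065,0],[0,0,0.012],0]]' >/dev/null && python3 g.py &&
python3 -m inch '[[[-0.02,-0.065,0],[0,0,0.012],0]]' >/dev/null && python3 g.py &&
python3 -m inch '[[[-0.02,-0.065,0],[0,0,0.012],0]]' >/dev/null && python3 g.py &&
python3 -m inch '[[[-0.02,-0.065,0],[0,0,0.012],0]]' >/dev/null && python3 g.py &&
python3 -m inch '[[[-0.02,-0.065,0],[0,0,0.012],0]]' >/dev/null && python3 g.py &&
python3 -m inch '[[[-0.02,-0.065,0],[0,0,0.012],0]]' >/dev/null && python3 g.py &&
python3 -m inch '[[[-0.02,-0.065,0],[0,0,0.012],0]]' >/dev/null && python3 g.py &&
python3 -m inch '[[[-0.02,-0.065,0],[0,0,0.012],0]]' >/dev/null && python3 g.py &&
python3 -m inch '[[[-0.02,-0.065,0],[0,0,0.012],0]]' >/dev/null && python3 g.py &&
python3 -m inch '[[[-0.02,-0.065,0],[0,0,0.012],0]]' >/dev/null && python3 g.py &&
python3 -m inch '[[[-0.02,-0.065,0],[0,0,0.012],0]]' >/dev/null && python3 g.py &&
python3 -m inch '[[[-0.02,-0.065,0],[0,0,0.012],0]]' >/dev/null && python3 g.py &&
python3 -m inch '[[[-0.02,-0.065,0],[0,0,0.012],0]]' >/dev/null && python3 g.py &&
python3 -m inch '[[[-0.02,-0.065,0],[0,0,0.012],0]]' >/dev/null && python3 g.py &&
python3 -m inch '[[[-0.02,-0.065,0],[0,0,0.012],0]]' >/dev/null && python3 g.py) ; python3 -c "
from h import *
pol()"
```

```text
yaw 299.11 Ft 1.89 Fr -1.26 Mt 0.36 Mr -0.07
yaw 298.42 Ft 1.80 Fr -0.14 Mt 0.36 Mr -0.02
yaw 297.73 Ft 3.39 Fr -0.07 Mt 0.41 Mr -0.00
yaw 297.04 Ft 3.17 Fr -0.74 Mt 0.38 Mr -0.04
yaw 296.36 Ft 3.05 Fr -0.40 Mt 0.43 Mr 0.01
yaw 295.67 Ft 2.98 Fr -0.11 Mt 0.41 Mr -0.03
yaw 294.98 Ft 2.65 Fr 0.73 Mt 0.37 Mr 0.04
yaw 294.29 Ft 3.11 Fr -0.05 Mt 0.37 Mr -0.00
yaw 293.60 Ft 2.26 Fr 1.15 Mt 0.45 Mr 0.10
yaw 292.92 Ft 2.61 Fr 0.75 Mt 0.41 Mr 0.10
yaw 292.23 Ft 3.26 Fr 0.21 Mt 0.36 Mr 0.11
yaw 291.55 Ft 2.10 Fr 0.02 Mt 0.45 Mr 0.12
yaw 290.85 Ft 4.37 Fr 1.06 Mt 0.76 Mr 0.14
t14.20 tcp [ 606.5 -179.9   63.4] rot [1.7997e+02 1.0000e-02 1.1085e+02] F [ 4.46  0.57 -2.34] T [ 0.14 -0.77 -0.05] gap 0.3 q [-21.  21.  89.   0.  70. -42.]
r,d in lug frame 54.19317090557991 17.351396635629918 yaw 290.85238018209736 polar ang -51.39375914983895 Ft 4.37 Fr 1.06
```

```bash

python3 -m inch '[[[0,-0.02,0],[0,0,0],0]]' >/dev/null; python3 g.py
python3 -m inch '[[[0,0,0],[0,0,0],0]]' >/dev/null; python3 g.py
```

```text
yaw 290.88 Ft 5.15 Fr 1.26 Mt 0.83 Mr 0.21
yaw 290.92 Ft 5.57 Fr 1.40 Mt 0.81 Mr 0.17
```

```bash

python3 -m inch '[[[0,-0.06,0],[0,0,0],0],[[0,-0.06,0],[0,0,0],0]]' >/dev/null; python3 g.py
```

```text
yaw 290.92 Ft 5.82 Fr 1.03 Mt 1.06 Mr 0.24
```

```bash

python3 -m inch '[[[0,-0.05,0],[0,0,0],0],[[0,-0.09,0],[0,0,0],0],[[0,-0.09,0],[0,0,0],0]]' >/dev/null; python3 g.py
python3 -m inch '[[[0,0,0],[0,0,0],0],[[0,0,0],[0,0,0],0]]' >/dev/null; python3 g.py
python3 -m inch '[[[0,0,0],[0,0,0],0],[[0,0,0],[0,0,0],0]]' >/dev/null; python3 g.py; python3 -c "
from h import *
pol()"
```

```text
yaw 290.93 Ft 9.08 Fr 0.60 Mt 1.57 Mr 0.22
yaw 290.93 Ft 9.42 Fr 1.98 Mt 1.56 Mr 0.30
yaw 290.93 Ft 8.63 Fr 2.19 Mt 1.43 Mr 0.28
t15.30 tcp [ 605.9 -180.1   63.5] rot [1.7987e+02 4.0000e-02 1.1093e+02] F [ 8.84  1.04 -5.13] T [ 0.25 -1.44 -0.06] gap 0.1 q [-21.  21.  89.   0.  70. -42.]
r,d in lug frame 54.2100216567017 16.599475492128054 yaw 290.93116035379364 polar ang -52.04389698507312 Ft 8.63 Fr 2.19
```

```bash

python3 -m inch '[[[0,0,0],[0,0,0],0],[[0,0.1,0],[0,0,0],0],[[0,0.2,0],[0,0,0],0],[[0,0.3,0],[0,0,0],0],[[0,0.5,0],[0,0,0],0],[[0,1.0,0],[0,0,0],0],[[0,1.5,0],[0,0,0],0],[[0,1.5,0],[0,0,0],0]]'
python3 -c "
from h import *
pol()
for n in('side',): cv2.imwrite(f'pics/{n}4.png',cv2.resize(viewer.snapshot(n)[200:320,270:400,::-1],None,fx=5,fy=5,interpolation=cv2.INTER_CUBIC))"
```

```text
time: 16.1
tool_pos: [619.4, -174.8, 63.4]
tcp_rot: [180.0, 0.0, 110.9]
ft_force: [-0.2, 0.2, 0.6]
finger_gap: -0.2
t16.10 tcp [ 619.4 -174.8   63.4] rot [1.7998e+02 1.0000e-02 1.1094e+02] F [-0.15  0.22  0.62] T [ 0.07 -0.02 -0.01] gap -0.2 q [-20.  22.  87.   0.  71. -41.]
r,d in lug frame 54.04913195820181 31.1292251506804 yaw 290.93784654123283 polar ang -39.12265851679222 Ft -0.06 Fr -0.26
```

View pics/side4.png

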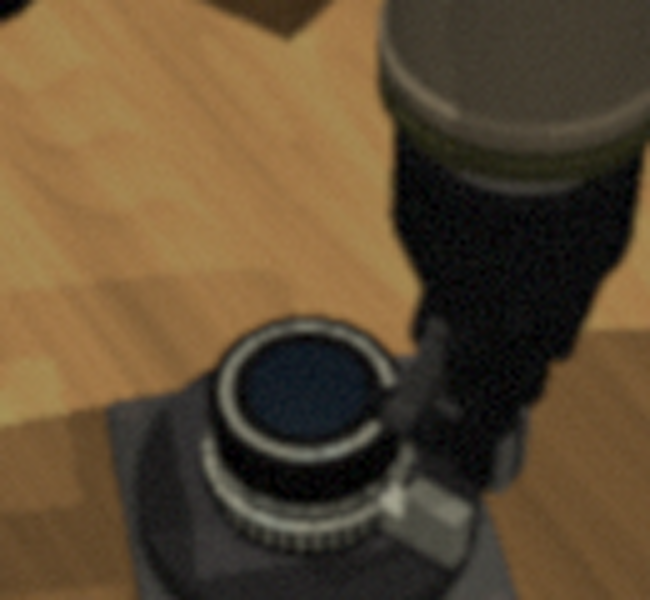

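```bash

python3 -m inch '[[[0,0.5,-5],[0,0,0],0],[[0,0.5,-10],[0,0,0],0],[[0,0.5,-10],[0,0,0],0]]'
python3 -c "
from h import *
to(604.2,215.2,110,110.9)"
```

```text
time: 16.45
tool_pos: [628.1, -174.9, 173.1]
tcp_rot: [179.4, 0.5, 110.9]
ft_force: [1.4, -0.4, 1.2]
finger_gap: 0.0
t16.45 tcp [ 628.1 -174.9  173.1] rot [179.39   0.53 110.92] F [ 1.44 -0.36  1.16] T [ 0.   -0.01 -0.03] gap 0.0 q [-20.  17.  82.  -0.  81. -41.]
shift cm [37.35 11.64  6.08] turn [0.011 0.009 0.   ]
```

```bash

python3 -m inch '[[[37,12,3],[0,0,0],1],[[37,12,3],[0,0,0],1],[[37,12,3],[0,0,0],1],[[37,12,3],[0,0,0],1],[[37,12,3],[0,0,0],1],[[37,12,5.3],[0,0,0],1],[[37,12,5.3],[0,0,0],1],[[37,12,5.3],[0,0,0],1],[[37,12,5.3],[0,0,0],1],[[37,12,5.3],[0,0,0],1],[[37,12,5.3],[0,0,0],1],[[37,12,5.3],[0,0,0],1]]'
python3 -c "
from h import *
for n in('side','top'): cv2.imwrite(f'pics/{n}5.png',viewer.snapshot(n)[:,:,::-1])
to(604.2,215.2,32,110.9)
"
```

```text
time: 17.65
tool_pos: [604.1, 213.9, 110.8]
tcp_rot: [180.0, 0.0, 110.8]
ft_force: [-0.7, 0.8, 0.3]
finger_gap: 85.0
t17.75 tcp [604.  214.  110.8] rot [1.7996e+02 1.0000e-02 1.1081e+02] F [-0.68  0.82 -0.11] T [-0.02 -0.01 -0.  ] gap 85.7 q [15. 19. 86. -0. 75. -6.]
shift cm [0.11 0.05 7.88] turn [ 0.001  0.    -0.002]
```

View pics/top5.png

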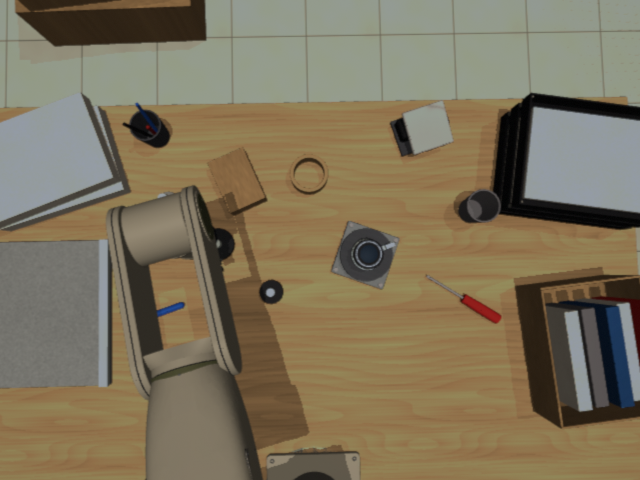

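View pics/side5.png

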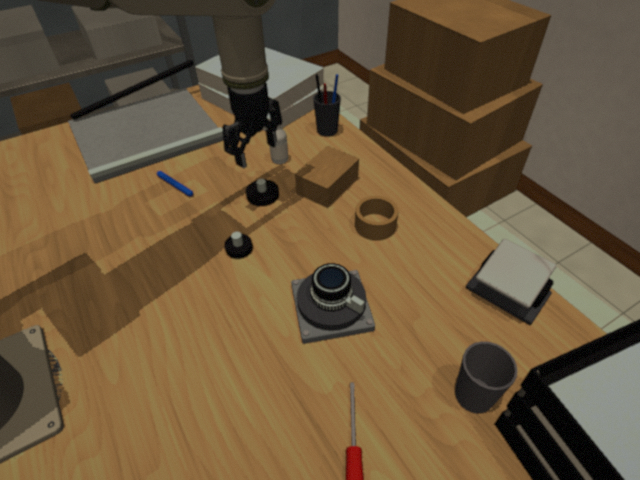

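```bash

python3 -m inch '[[[0.1,0.05,4],[0,0,0],1],[[0.1,0.05,7],[0,0,0],1],[[0.1,0.05,7.9],[0,0,0],1],[[0.1,0.05,7.9],[0,0,0],1]]'
python3 -m inch '[[[0,0,0],[0,0,0],0],[[0,0,0],[0,0,0],0],[[0,0,0],[0,0,0],0],[[0,0,0],[0,0,0],0],[[0,0,0],[0,0,0],0],[[0,0,0],[0,0,0],0],[[0,0,0],[0,0,0],0],[[0,0,0],[0,0,0],0]]' 40
```

```text
time: 18.15
tool_pos: [602.3, 215.3, 29.6]
tcp_rot: [-179.8, -0.0, 110.9]
ft_force: [0.4, -0.2, 0.3]
finger_gap: 85.4
time: 18.95
tool_pos: [604.2, 216.5, 32.4]
tcp_rot: [179.9, 0.0, 110.9]
ft_force: [-1.0, -1.0, 6.1]
finger_gap: 18.4
```

```bash

python3 -m inch '[[[0,0,-1],[0,0,0],0],[[0,0,-4],[0,0,0],0],[[0,0,-8],[0,0,0],0],[[0,0,-12],[0,0,0],0],[[0,0,-15],[0,0,0],0],[[0,0,-15],[0,0,0],0],[[0,0,-15],[0,0,0],0],[[0,0,-15],[0,0,0],0]]'
python3 -c "
from h import *
for n in('side',): 
    i=viewer.snapshot(n)[:,:,::-1];cv2.imwrite(f'pics/{n}6.png',i);cv2.imwrite(f'pics/c6.png',cv2.resize(i[80:200,200:320],None,fx=5,fy=5,interpolation=cv2.INTER_CUBIC))
to(571,-135.4,182,110.9)
"
```

```text
time: 19.75
tool_pos: [602.5, 216.0, 179.7]
tcp_rot: [-179.8, -0.0, 110.9]
ft_force: [0.2, -0.4, -1.1]
finger_gap: 18.4
t19.80 tcp [602.3 216.  179.2] rot [-1.7980e+02 -2.0000e-02  1.1091e+02] F [ 0.71 -0.22 -1.  ] T [-0.04 -0.01 -0.03] gap 18.5 q [15. 16. 82. -0. 82. -6.]
shift cm [-31.7  -15.47  -0.24] turn [-0.004 -0.     0.   ]
```

View pics/c6.png

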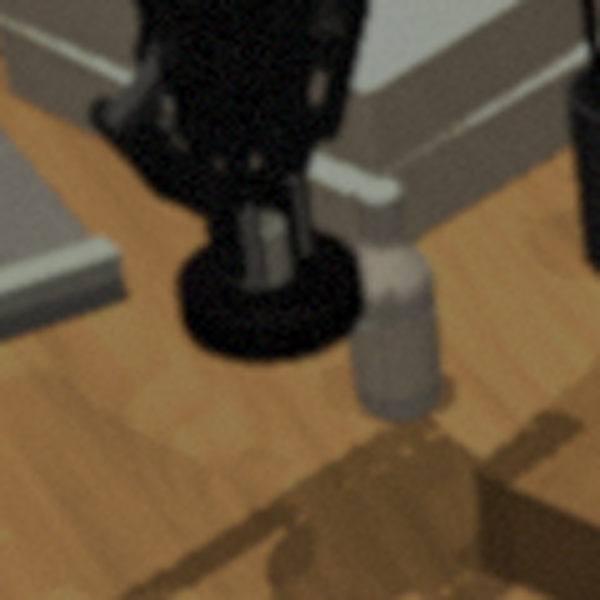

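```bash

python3 -m inch '[[[-31.7,-15.5,-0.3],[0,0,0],0],[[-31.7,-15.5,-0.3],[0,0,0],0],[[-31.7,-15.5,-0.3],[0,0,0],0],[[-31.7,-15.5,-0.3],[0,0,0],0],[[-31.7,-15.5,-0.3],[0,0,0],0],[[-31.7,-15.5,-0.3],[0,0,0],0],[[-31.7,-15.5,-0.3],[0,0,0],0],[[-31.7,-15.5,-0.3],[0,0,0],0],[[-31.7,-15.5,-0.3],[0,0,0],0],[[-31.7,-15.5,-0.3],[0,0,0],0],[[-31.7,-15.5,4.2],[0,0,0],0],[[-31.7,-15.5,4.2],[0,0,0],0],[[-31.7,-15.5,4.2],[0,0,0],0],[[-31.7,-15.5,4.2],[0,0,0],0],[[-31.7,-15.5,4.2],[0,0,0],0]]'
python3 -c "
from h import *
for n in('side','top'): 
    i=viewer.snapshot(n)[:,:,::-1];cv2.imwrite(f'pics/{n}7.png',i)
a=cv2.imread('pics/side7.png')[200:330,270:400];b=cv2.imread('pics/top7.png')[190:320,305:435]
cv2.imwrite('pics/c7.png',cv2.resize(cv2.hconcat([a,b]),None,fx=3,fy=3,interpolation=cv2.INTER_CUBIC))
to(571,-135.4,182,110.9)
from m import blob
t0=cv2.imread('pics/top0.png')
k=blob(t0,208,236,17,16,120); f=blob(t0,352,236,36,36,10,True)
print('top: knob@42',plane('top',*k[0],42),'front@89',plane('top',*f[0],89))
s0=cv2.imread('pics/side0.png')
k=blob(s0,250,173,22,20,115); f=blob(s0,310,260,45,38,10,True)
print('side: knob@42',plane('side',*k[0],42),'front@89',plane('side',*f[0],89))
"
```

```text
time: 21.3
tool_pos: [573.2, -135.0, 141.5]
tcp_rot: [179.9, 0.1, 111.0]
ft_force: [0.7, 0.5, -0.3]
finger_gap: 18.3
t21.40 tcp [ 572.9 -135.2  141. ] rot [1.7989e+02 9.0000e-02 1.1093e+02] F [ 0.1   0.04 -0.29] T [ 0.03 -0.02 -0.01] gap 18.2 q [-18.  10.  94.  -0.  77. -39.]
shift cm [ 0.04 -0.17 -4.1 ] turn [0.002 0.002 0.001]
top: knob@42 [603.39594656 215.54548667  42.        ] front@89 [ 570.52598641 -134.98914338   89.        ]
side: knob@42 [603.70974838 211.41514399  42.        ] front@89 [ 570.60382272 -137.55876276   89.        ]
```

View pics/c7.png

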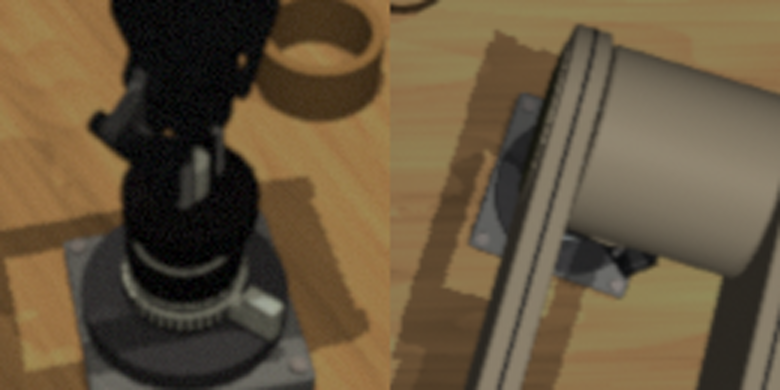

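```bash
python3 -c "
from h import *
i=cv2.imread('pics/side7.png').max(2).astype(float);i=cv2.GaussianBlur(i,(1,3),0.7)
def edges(r,thr,c=333):
    row=i[r];l=c
    while row[l]<thr:l-=1
    q=c
    while row[q]<thr:q+=1
    return l+(row[l]-thr)/(row[l]-row[l+1]),q-(row[q]-thr)/(row[q]-row[q-1])
for r in range(252,288,2):
    e=edges(r,45);print(r,np.round(e,2),round(sum(e)/2,2),round(e[1]-e[0],2))
for z in(89,109,127):
    print(z,proj('side',[571,-135.4,z]),proj('side',[571,-135.4,z]+38.5*np.array([.851,-.524,0])),proj('side',[571,-135.4,z]-38.5*np.array([.851,-.524,0])),proj('side',[571,-135.4,z]-38.5*np.array([.512,.859,0])))
c=cv2.imread('pics/side7.png')[235:310,295:370];cv2.imwrite('pics/c8.png',cv2.resize(cv2.convertScaleAbs(c,alpha=2),None,fx=8,fy=8,interpolation=cv2.INTER_CUBIC))
"
```

```text
252 [311.15 333.63] 322.39 22.47
254 [313.05 333.29] 323.17 20.24
256 [331.71 320.68] 326.2 -11.04
258 [340.75 338.37] 339.56 -2.38
260 [339.3  342.22] 340.76 2.91
262 [338.74 338.  ] 338.37 -0.74
264 [344.44 335.8 ] 340.12 -8.63
266 [334.59 334.87] 334.73 0.28
268 [332.33 355.38] 343.85 23.05
270 [310.72 355.65] 333.19 44.93
272 [310.73 355.63] 333.18 44.9
274 [310.6  355.07] 332.84 44.47
276 [310.03 354.89] 332.46 44.86
278 [309.8  356.44] 333.12 46.63
280 [309.5 358.7] 334.1 49.2
282 [316.68 359.75] 338.21 43.06
284 [318.21 361.  ] 339.6 42.79
286 [320.52 341.55] 331.04 21.04
89 (np.float64(330.4648221518552), np.float64(276.4125865959161)) (np.float64(353.10999420241325), np.float64(276.228172448012)) (np.float64(307.8413635414313), np.float64(276.59682391736237)) (np.float64(331.0715995982961), np.float64(294.781109223147))
109 (np.float64(330.4557189284152), np.float64(268.9036256611834)) (np.float64(353.5396962528291), np.float64(268.7119647198184)) (np.float64(307.39430428373845), np.float64(269.0950992698207)) (np.float64(331.0743442598223), np.float64(287.36941336743445))
127 (np.float64(330.44721918403195), np.float64(261.8924555026914)) (np.float64(353.94091932048644), np.float64(261.6939020437463)) (np.float64(306.9768893744824), np.float64(262.0908114508478)) (np.float64(331.0769103745321), np.float64(280.4398661068301))
```

View pics/c8.png

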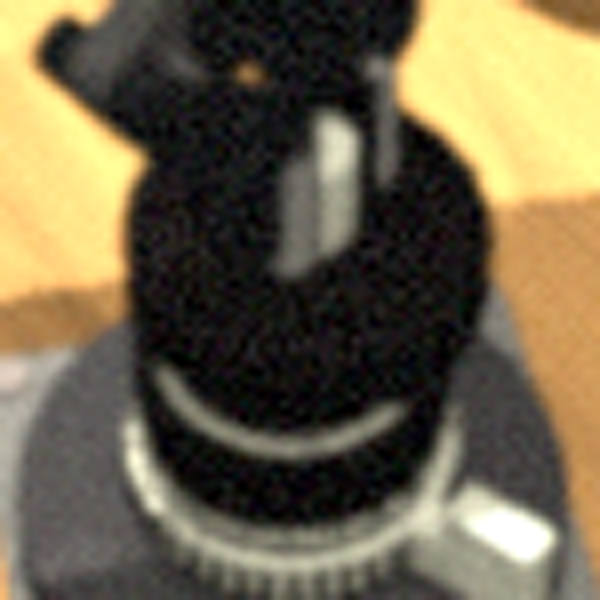

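```bash
python3 -c "
from h import *
i=cv2.imread('pics/side7.png').max(2).astype(float)
def e(r,c,s):
    row=i[r];l=c
    while row[l+s]>row[l]+-99 and row[l]<30+ (0):l+=s
    # half-height edge between inside and outside plateau
    ins=row[c-1:c+2].mean();out=row[l+2*s:l+5*s:s].mean();t=(ins+out)/2
    l=c
    while row[l]<t:l+=s
    return l-s*(row[l]-t)/(row[l]-row[l-s])
for r in range(256,276): print(r,round(e(r,315,-1),2),round(e(r,351,1),2),round(e(r,315,-1)/2+e(r,351,1)/2,2))
"

```

```text
256 312.21 353.77 332.99
257 311.55 354.15 332.85
258 311.06 354.44 332.75
259 310.56 354.82 332.69
260 310.5 355.25 332.88
261 310.26 355.52 332.89
262 310.08 355.72 332.9
263 310.04 355.82 332.93
264 310.0 356.08 333.04
265 310.04 356.18 333.11
266 310.0 355.94 332.97
267 310.19 355.75 332.97
268 310.32 355.63 332.98
269 310.35 355.81 333.08
270 310.25 356.06 333.15
271 310.35 356.08 333.21
272 310.51 355.95 333.23
273 310.55 355.44 333.0
274 310.53 355.13 332.83
275 310.34 354.73 332.53
```

```bash
python3 -c "
from h import *
for f in('side0','side5','side7'):
    i=cv2.imread(f'pics/{f}.png').max(2).astype(float)
    for r in (range(280,292,2) if f!='side7' else range(288,298,2)):
        row=i[r]
        print(f,r,row[305:358].astype(int).tolist())
i=cv2.imread('pics/side7.png').max(2).astype(int)
print('cols');
for c in(326,330,333,336,340): print(c,i[280:300,c].tolist())
"

```

```text
side0 280 [48, 46, 44, 49, 49, 42, 32, 14, 39, 86, 109, 81, 40, 16, 17, 23, 29, 33, 34, 34, 38, 32, 33, 31, 32, 35, 34, 34, 32, 33, 34, 35, 31, 35, 34, 33, 30, 28, 20, 15, 37, 83, 109, 85, 42, 18, 36, 42, 49, 51, 47, 46, 45]
side0 282 [46, 46, 45, 46, 49, 43, 29, 14, 18, 54, 100, 109, 76, 34, 13, 16, 24, 34, 39, 37, 35, 37, 35, 39, 36, 35, 35, 33, 33, 36, 36, 34, 37, 37, 32, 28, 24, 16, 11, 34, 77, 105, 90, 52, 17, 22, 36, 47, 47, 46, 46, 46, 44]
side0 284 [48, 49, 48, 43, 44, 41, 35, 16, 13, 17, 54, 100, 110, 84, 49, 28, 23, 22, 28, 31, 32, 39, 34, 38, 33, 39, 37, 38, 39, 36, 35, 36, 33, 24, 17, 18, 18, 24, 49, 84, 105, 92, 52, 21, 6, 20, 37, 45, 48, 47, 46, 46, 48]
side0 286 [46, 43, 43, 39, 43, 45, 53, 39, 20, 3, 18, 40, 73, 103, 105, 87, 64, 37, 23, 17, 20, 22, 30, 28, 32, 32, 34, 32, 27, 30, 27, 24, 19, 19, 22, 33, 62, 93, 110, 99, 68, 34, 13, 4, 11, 29, 54, 50, 48, 49, 45, 47, 45]
side0 288 [46, 41, 39, 40, 45, 65, 90, 70, 32, 11, 5, 7, 13, 38, 58, 88, 105, 103, 92, 77, 61, 43, 39, 31, 28, 24, 26, 23, 25, 29, 38, 47, 60, 80, 94, 99, 99, 92, 65, 28, 11, 15, 8, 2, 15, 39, 56, 57,
[... 2348 characters left out ...]
, 14, 4, 14, 5, 4, 7, 14, 5, 6, 5, 9, 11, 10, 13, 2, 4, 4, 17, 45, 72, 90, 88, 62, 36, 41, 39, 40, 31, 36]
side7 296 [46, 52, 48, 48, 49, 38, 45, 79, 106, 100, 82, 57, 41, 24, 11, 7, 4, 2, 12, 7, 3, 5, 1, 9, 13, 13, 2, 4, 7, 10, 12, 11, 2, 9, 9, 4, 15, 10, 16, 27, 32, 41, 66, 92, 97, 75, 51, 66, 92, 97, 88, 68, 51]
cols
326 [10, 0, 9, 6, 8, 6, 10, 12, 22, 57, 70, 47, 18, 8, 5, 11, 5, 9, 8, 8]
330 [12, 8, 12, 12, 2, 15, 0, 16, 9, 41, 60, 64, 30, 6, 4, 8, 13, 14, 7, 6]
333 [13, 15, 6, 8, 2, 7, 4, 0, 20, 34, 57, 54, 29, 16, 4, 9, 7, 12, 15, 10]
336 [13, 14, 13, 6, 8, 8, 5, 7, 28, 58, 72, 47, 12, 4, 5, 8, 11, 5, 4, 13]
340 [6, 10, 5, 11, 0, 14, 20, 46, 64, 55, 31, 15, 11, 6, 11, 7, 4, 4, 19, 45]
```

```bash

python3 -m inch '[[[0.24,-0.18,0.5],[0,0,0],0],[[0.24,-0.18,1.0],[0,0,0],0],[[0.24,-0.18,1.3],[0,0,0],0],[[0.24,-0.18,1.3],[0,0,0],0],[[0.24,-0.18,1.3],[0,0,0],0],[[0.24,-0.18,1.3],[0,0,0],0]]'
python3 -c "
from h import *
i=viewer.snapshot('side')[:,:,::-1];cv2.imwrite('pics/side9.png',i)
st()
c=i[235:310,295:370];cv2.imwrite('pics/c9.png',cv2.resize(cv2.convertScaleAbs(c,alpha=3),None,fx=8,fy=8,interpolation=cv2.INTER_CUBIC))
i=i.max(2).astype(float)
def e(r,c,s):
    row=i[r];l=c
    while row[l]<30:l+=s
    ins=row[c-1:c+2].mean();out=row[l+2*s:l+5*s:s].mean();t=(ins+out)/2
    l=c
    while row[l]<t:l+=s
    return l-s*(row[l]-t)/(row[l]-row[l-s])
for r in range(262,286,2): print(r,round(e(r,315,-1),2),round(e(r,347,1),2),round(e(r,315,-1)/2+e(r,347,1)/2,2))
"
```

```text
time: 22.0
tool_pos: [569.5, -133.6, 126.4]
tcp_rot: [180.0, 0.0, 110.9]
ft_force: [-0.7, -0.0, -0.7]
finger_gap: 18.4
t22.05 tcp [ 569.5 -133.6  126.5] rot [1.7999e+02 1.0000e-02 1.1091e+02] F [ 0.56  0.39 -0.99] T [ 0.06 -0.02 -0.01] gap 18.6 q [-18.  10.  95.  -0.  75. -39.]
262 310.27 350.66 330.47
264 309.03 351.91 330.47
266 308.44 352.56 330.5
268 308.12 353.25 330.69
270 307.71 353.38 330.54
272 307.87 353.34 330.61
274 308.16 353.37 330.77
276 307.99 353.82 330.91
278 307.88 353.71 330.79
280 308.34 352.31 330.32
282 309.44 351.63 330.54
284 311.04 350.71 330.88
```

View pics/c9.png

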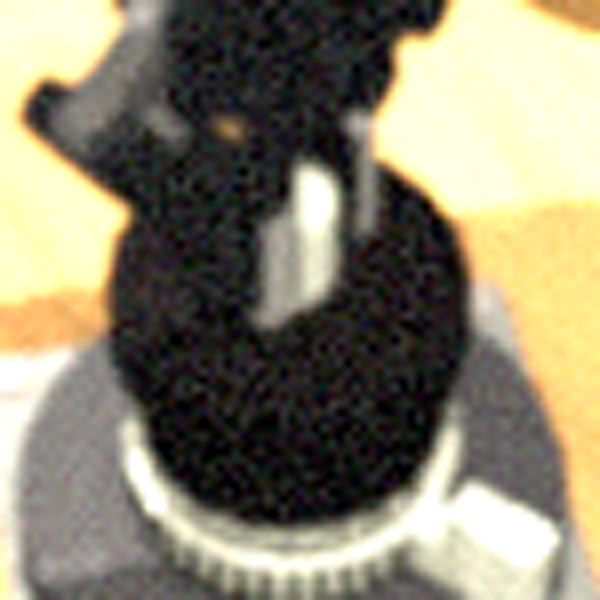

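```bash

python3 -m inch '[[[-0.045,0.035,0.15],[0,0,0],0],[[-0.045,0.035,0.3],[0,0,0],0],[[-0.045,0.035,0.4],[0,0,0],0],[[-0.045,0.035,0.5],[0,0,0],0],[[-0.045,0.035,0.5],[0,0,0],0]]'
python3 -c "
from h import *
st()"
python3 -m inch '[[[0,0,0.1],[0,0,0],0],[[0,0,0.15],[0,0,0],0],[[0,0,0.15],[0,0,0],0]]'
python3 -c "
from h import *
st()"
```

```text
time: 22.55
tool_pos: [569.7, -133.8, 121.0]
tcp_rot: [-180.0, -0.0, 110.9]
ft_force: [-0.1, -0.2, -0.5]
finger_gap: 18.3
t22.55 tcp [ 569.7 -133.8  121. ] rot [-1.7998e+02 -1.0000e-02  1.1091e+02] F [-0.14 -0.18 -0.53] T [-0.01  0.05  0.01] gap 18.3 q [-18.  10.  95.  -0.  75. -39.]
time: 22.85
tool_pos: [569.8, -133.8, 119.7]
tcp_rot: [-180.0, -0.0, 110.9]
ft_force: [0.0, 1.0, -0.2]
finger_gap: 18.4
t22.85 tcp [ 569.8 -133.8  119.7] rot [-179.99   -0.    110.91] F [ 0.05  0.98 -0.24] T [ 0.01 -0.03  0.05] gap 18.4 q [-18.  10.  95.   0.  74. -39.]
```

```bash

python3 -m inch '[[[0,0,0.1],[0,0,0],0],[[0,0,0.2],[0,0,0],0],[[0,0,0.2],[0,0,0],0]]' >/dev/null
python3 -c "
from h import *
st()"
python3 -m inch '[[[0,0,0.1],[0,0,0],0],[[0,0,0.2],[0,0,0],0],[[0,0,0.2],[0,0,0],0]]'>/dev/null
python3 -c "
from h import *
st()"
```

```text
t23.15 tcp [ 569.7 -133.8  117.6] rot [-1.7999e+02 -1.0000e-02  1.1091e+02] F [-0.45 -0.14 -0.84] T [ 0.03 -0.01 -0.03] gap 18.4 q [-18.  10.  95.   0.  74. -39.]
t23.45 tcp [ 569.7 -133.8  115.6] rot [-1.7999e+02 -1.0000e-02  1.1091e+02] F [ 0.76  0.12 -0.43] T [-0.08  0.03 -0.06] gap 18.5 q [-18.  11.  95.   0.  74. -39.]
```

```bash

python3 -m inch '[[[0,0,0.15],[0,0,0],0],[[0,0,0.3],[0,0,0],0],[[0,0,0.45],[0,0,0],0],[[0,0,0.6],[0,0,0],0],[[0,0,0.6],[0,0,0],0]]' >/dev/null
python3 -c "
from h import *
st()"
python3 -m inch '[[[0,0,0.05],[0,0,0],0],[[0,0,0.1],[0,0,0],0],[[0,0,0.1],[0,0,0],0]]'>/dev/null
python3 -c "
from h import *
st()"
python3 -m inch '[[[0,0,0.05],[0,0,0],0],[[0,0,0.05],[0,0,0],0]]'>/dev/null
python3 -c "
from h import *
st()"
```

```text
t23.95 tcp [ 569.7 -133.8  109.4] rot [-1.7998e+02 -2.0000e-02  1.1091e+02] F [ 0.15 -0.11 -0.85] T [ 0.   -0.05  0.01] gap 18.1 q [-18.  11.  96.  -0.  73. -39.]
t24.25 tcp [ 569.8 -133.8  108.7] rot [-180.     -0.    110.91] F [-0.24  0.86 -0.42] T [ 0.04 -0.02 -0.01] gap 18.7 q [-18.  11.  96.  -0.  73. -39.]
t24.45 tcp [ 569.8 -133.8  108.2] rot [-180.     -0.    110.91] F [ 0.04  0.5  -0.6 ] T [0.06 0.01 0.01] gap 18.2 q [-18.  11.  96.  -0.  73. -39.]
```

```bash

python3 -m inch '[[[0,0,0.05],[0,0,0],0],[[0,0,0.05],[0,0,0],0]]'>/dev/null
python3 -c "
from h import *
st()"
python3 -m inch '[[[0,0,0.05],[0,0,0],0],[[0,0,0.05],[0,0,0],0]]'>/dev/null
python3 -c "
from h import *
st()"
python3 -m inch '[[[0,0,0.05],[0,0,0],0],[[0,0,0.05],[0,0,0],0]]'>/dev/null
python3 -c "
from h import *
st()"
```

```text
t24.65 tcp [ 569.8 -133.9  107.7] rot [-180.     -0.    110.91] F [-0.15  0.28 -0.83] T [-0.   -0.02 -0.04] gap 17.9 q [-18.  11.  96.   0.  73. -39.]
t24.85 tcp [ 569.9 -133.9  107.4] rot [1.7999e+02 1.0000e-02 1.1091e+02] F [-1.26  0.35  0.8 ] T [0.03 0.07 0.01] gap 18.8 q [-18.  11.  96.  -0.  73. -39.]
t25.05 tcp [ 569.9 -133.9  107.3] rot [1.7999e+02 1.0000e-02 1.1092e+02] F [-2.66  0.94  5.95] T [ 0.11  0.47 -0.  ] gap 18.0 q [-18.  11.  96.  -0.  73. -39.]
```

```bash

python3 -m inch '[[[0,0,-0.03],[0,0,0],0],[[0,0,-0.05],[0,0,0],0.5],[[0,0,-0.05],[0,0,0],0.5],[[0,0,-0.05],[0,0,0],0.5],[[0,0,-0.05],[0,0,0],0.5],[[0,0,-0.05],[0,0,0],0.5]]'
python3 -m inch '[[[0,0,-1],[0,0,0],0.5],[[0,0,-3],[0,0,0],0.5],[[0,0,-7],[0,0,0],0.5],[[0,0,-12],[0,0,0],0.5],[[0,0,-12],[0,0,0],0.5],[[25,10,-12],[0,0,0],0.5],[[25,10,-12],[0,0,0],0.5],[[25,10,-12],[0,0,0],0.5],[[25,10,-12],[0,0,0],0.5],[[25,10,-12],[0,0,0],0.5],[[25,10,-12],[0,0,0],0.5],[[25,10,-12],[0,0,0],0.5],[[25,10,-12],[0,0,0],0.5],[[25,10,-12],[0,0,0],0.5]]'
python3 -c "
from h import *
st()
for n in('side','top'): cv2.imwrite(f'pics/{n}10.png',viewer.snapshot(n)[:,:,::-1])
a=cv2.imread('pics/side10.png')[235:335,285:385];b=cv2.imread('pics/top10.png')[205:305,320:420]
cv2.imwrite('pics/c10.png',cv2.resize(cv2.hconcat([a,b]),None,fx=4,fy=4,interpolation=cv2.INTER_CUBIC))
"
```

```text
time: 25.65
tool_pos: [569.8, -133.9, 107.2]
tcp_rot: [-180.0, -0.0, 110.9]
ft_force: [-0.6, -0.6, -0.0]
finger_gap: 42.8
time: 27.05
tool_pos: [574.3, 134.2, 227.6]
tcp_rot: [180.0, 0.0, 110.9]
ft_force: [0.2, 0.2, -0.0]
finger_gap: 42.9
t27.05 tcp [574.3 134.2 227.6] rot [1.7999e+02 3.0000e-02 1.1085e+02] F [ 0.18  0.2  -0.02] T [ 0.02 -0.05  0.05] gap 42.9 q [  8.   6.  88.  -0.  86. -13.]
```

View pics/c10.png

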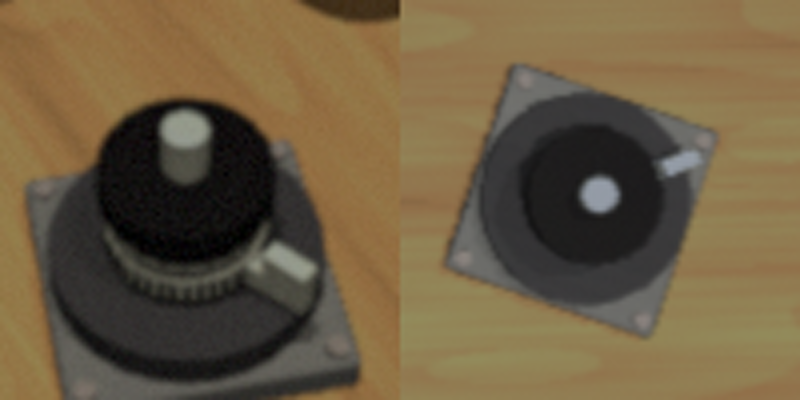

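View pics/top10.png

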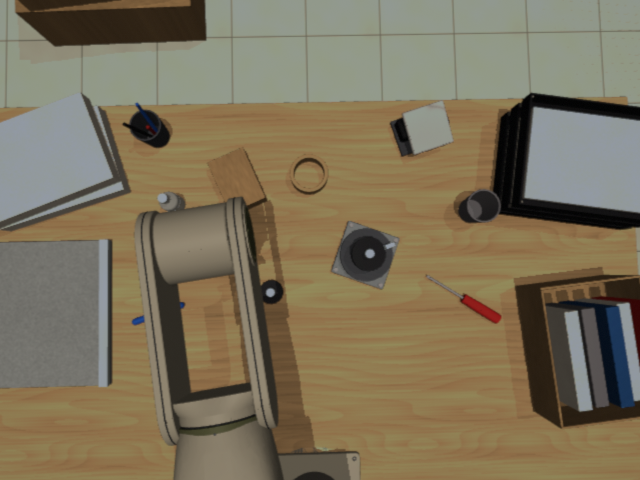

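```bash
python3 -c "
from h import *
from m import blob
s=cv2.imread('pics/side10.png');t=cv2.imread('pics/top10.png')
k=blob(s,318,256,26,20,115);q=blob(t,362,245,16,17,120)
p,e=tri(k[0],q[0]);print('knob top',p,e)
print('top@117',plane('top',*q[0],117))
for f in('top5','top10'):
    l=blob(cv2.imread(f'pics/{f}.png'),382,238,16,14,110);P=plane('top',*l[2],72)[:2]-[570.5,-135.0];print(f,l[2],P,np.hypot(*P),np.degrees(np.arctan2(P[1],P[0])))
"
```

```text
knob top [ 571.11662263 -134.98288092  113.16633741] 1.4580823333343305
top@117 [ 570.35060202 -134.21775847  117.        ]
top5 (389.11855576532093, 245.46010020331107) [ 17.87511657 -49.53340973] 52.66002727029977 -70.15701270818802
top10 (390.4620776447852, 244.99109703260396) [ 18.87885296 -52.63111011] 55.91462098954979 -70.26701863703664
```

```bash
python3 -c "
from bench import r,telemetry
print(telemetry.sense()['qd'].round(2),r.hand_in())"
```

```text
the job is handed in; nothing more can be done
[-0.04  0.13 -0.03  0.12 -0.06  0.08] None
```

The iris ring is at its inner stop and the larger cap is seated on the lens. I handed the job in at about 27 s of the 72 s allowed; it reports no verdict.

**Iris ring:** I pushed the lug clockwise with shut fingers, in guarded steps against a drag of about 2.3 N. The stop came up about 1.5 rad from the start. I held about 9 N on the lug for roughly 0.6 s, which is about 12 N at the stop, then backed off. The lug angle was the same before and after capping (−70.2° and −70.3°).

**Cap:** I took the larger cap by its knob and lined it up with the lens in the side view. It went down with no resistance and met the front face at TCP height 107.4 mm, as expected for fully home.

**Last checks:**
- **Knob position:** the final pictures put the knob within about 1 mm of the lens axis, with the cap looking square.
- **Knob height:** two-view triangulation put the knob top at 113 mm against 117 mm nominal. The lens front and the knob on the table also read 2.5 to 3.5 mm low that way. Set against the measured front, the knob centre is about 15 mm above it, within the 13–18 mm allowed.
- **Fixed rings and other things:** I saw no sign of the fingers touching the fixed rings, and the other things on the table look unmoved. Neither was measured; the marker and screwdriver I only saw, partly, in the last top picture.
- **One disagreement:** at alignment over the lens, dead reckoning put the cap's sideways offset at about 2 mm and the picture at about 3 mm. I followed the picture.

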